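Make up two foam-tray fitting kits from the stock

TASK

Make up the two fitting kits from the stock on the table: the large tray takes the longer spanner, the red screwdriver and the small cardboard carton, and the small tray takes the shorter spanner and the roll of black tape. Set each one down in the cut-out of the foam that is made for it, so that it rests flat on the bottom of the cut-out, and let go of it. Leave the pliers, the adjustable wrench and the roll of masking tape where they are.

Things in the scene. Friction and masses are not known exactly. Their poses are not given: they have to be found in the camera images.
- large_tray: Fixed grey tray, 218 (x) x 242 (y) mm, rim 21 mm high, black foam inside. Origin: centre of underside, on the 4 mm bench mat; +y roughly towards the robot. Foam top 18 mm, pale bottoms of the cut-outs 6 mm above the underside. Centres of the cut-outs, x, y in mm: carton's -66, -30; screwdriver's (along y) -4, 0; longer spanner's (along y) 60, -20. Swaps places with the small tray; yaw varies.
- small_tray: Fixed tray of the same make and heights (rim 21, foam top 18, cut-out bottoms 6 mm above the underside), 178 (x) x 172 (y) mm. Origin: centre of underside, on the 4 mm mat; +y roughly towards the robot. Two cut-outs centred at y = 0: shorter spanner's, along y, at x = -42 mm; eight-sided one for the roll of tape at x = +40 mm. Swaps places with the large tray; yaw varies.
- long_spanner: Longer of two steel spanners, 28 x 160 x 9 mm, lying flat along its y. Origin: centre of underside; grasp the 14 mm shank there, across x. Its cut-out: 42 x 176 mm, with a finger notch of the same depth (82 mm in x, 42 in y) across the middle; either way round.
- short_spanner: Shorter steel spanner, 24 x 130 x 9 mm, lying flat along its y. Origin: centre of underside; grasp the 12 mm shank there, across x. Its cut-out: 38 x 146 mm, with a finger notch of the same depth (80 mm in x, 42 in y) across the middle; either way round.
- screwdriver: Red-handled screwdriver, 31 x 195 x 27 mm, lying along its y. Origin: middle of its length, at its underside; handle at +y (31 wide, 27 high from y = 24 to 98 mm): grasp across x at y = 55; blade at -y. Its cut-out is stepped: 46 mm wide from tray y = -10 to 106, 26 mm from -107 to -10, so the handle must point to the tray's +y; finger notch 100 (x) x 42 (y) mm at tray y = 56.
- carton: Small brown cardboard carton, 53 (x) x 75 (y) x 46 mm high, upright. Origin: centre of underside. Grasp across its x (50 mm), by the upper half: its cut-out, 68 (x) x 92 (y) mm, has no finger notch.
- tape_roll: Roll of black tape, 58 mm across, 19 mm high, lying flat. Origin: centre of underside. Grasp round the outside at any yaw (core closed to fingers). Its cut-out is 74 mm across with a finger notch of the same depth, 34 (tray x) by 128 mm (tray y): set it down with the fingers closing along the tray's y.
- pliers: Pliers with red handles, 52 x 164 x 13 mm, lying flat along their y among the stock. Not needed: to be left alone.
- adj_wrench: Adjustable wrench, 48 x 210 x 12 mm, lying flat behind the work. To be left alone.
- masking_tape: Roll of cream masking tape, 104 mm across and 25 mm high, lying flat behind the work. To be left alone.

How it is judged:
At the end, for the whole second after the job is handed in: Each of the five lies in its own cut-out: within 15 mm of its centre (spanners 12 mm across it), underside less than 10 mm above the tray's, tilted under 0.1 rad, lengthwise along it within 0.25 rad, released and at rest (x of long_spanner in the frame of large_tray between 0.048 and 0.072 m and y of long_spanner in the frame of large_tray between -0.035 and -0.005 m and z of each of long_spanner, screwdriver, carton in the frame of large_tray below 0.01 m and angle between each of long_spanner, screwdriver, carton, short_spanner, tape_roll's own z axis and vertical below 0.1 rad and angle between the y axis of each of long_spanner, screwdriver, carton and the y axis of large_tray, either way round below 0.25 rad and linear speed of each of long_spanner, screwdriver, carton, short_spanner, tape_roll below 0.02 m/s and contact force between each of long_spanner, screwdriver, carton, short_spanner, tape_roll and the fingers below 0.05 N and x of screwdriver in the frame of large_tray between -0.019 and 0.011 m and y of screwdriver in the frame of large_tray between -0.015 and 0.015 m and x of carton in the frame of large_tray between -0.081 and -0.051 m and y of carton in the frame of large_tray between -0.045 and -0.015 m and x of short_spanner in the frame of small_tray between -0.054 and -0.03 m and y of short_spanner in the frame of small_tray between -0.015 and 0.015 m and z of each of short_spanner, tape_roll in the frame of small_tray below 0.01 m and angle between the y axis of short_spanner and the y axis of small_tray, either way round below 0.25 rad and x of tape_roll in the frame of small_tray between 0.025 and 0.055 m and y of tape_roll in the frame of small_tray between -0.015 and 0.015 m); the robot touches nothing.
It fails at once if the pliers are moved by more than 20 mm (distance of pliers from where it was at the start of the episode above 0.02 m).
It fails at once if the adjustable wrench is moved by more than 20 mm (distance of adj_wrench from where it was at the start of the episode above 0.02 m).
It fails at once if the roll of masking tape is moved by more than 20 mm (distance of masking_tape from where it was at the start of the episode above 0.02 m).
It also fails if it takes over 138 s, if anything falls off the work surface, if the arm or the gripper's body presses on something with over 40 N, if the wrist force passes 120 N, or if a joint passes its speed limit or range.

ROBOT

A 6-joint arm with a two-finger parallel gripper is mounted at the origin on a cart in front of the work surface, level with it; the furniture and walls round the work are solid. World frame = base frame: x ahead of the robot, y to its left, z up, the work surface at z = 0. Lengths are in m, angles in rad, forces in N, time in s.
With the tool pointing down it reaches from about 0.35 to 0.975 m from the base axis. Payload 4.9 kg.
Tool frame: the origin (TCP) lies midway between the tips of the shut fingers; the grasp point (between the pads) lies manip.grip_depth behind it (manip.grip_depth is the distance from the TCP to the grasp point, in m); z points along the fingers, x is the direction in which the jaws open and shut, and the axes are right-handed (so a half turn about z gives the same grasp; the last joint's range is limited). The gripper opens to 85 mm and grips with 20 to 120 N. Pads are 22 mm wide; open, the fingers measure 114 mm over their backs; the gripper's body (76 mm by 85 mm) begins 54 mm behind the grasp point. The pads swing forward as they close: fully open they stand 13 mm farther back than shut.
Start: joints at [-1.448, 0.053, 1.613, -0, 1.476, -0.119], TCP at [0.15, -0.607, 0.231] pointing down, gripper open.
Joint ranges: [-3.01, 3.01], [-1.01, 2.22], [0.06, 2.58], [-1.02, 4.17], [0.09, 2.62], [-3.14, 3.14]. Speed limits (rad/s): [2.57, 2.57, 3.14, 3.14, 3.14, 3.14].

INTERFACE

Orientations are given as a unit quaternion [w, x, y, z].
In Python, from plant import state, grab_frame, ticket, manip gives the robot as it stands.
- The arm moves only by the tool carry_out, never from a script. Its argument "moves" is a list that holds one entry, the list of rows, each a list of 7 numbers: the turn, a rotation vector about the tool's x, y, z each as a share of 5 degrees, from -1 to 1, then the shift along the tool's x, y, z each as a share of 0.04 m, from -1 to 1, then the gripper command: -1 is shut, 1 is fully open, values between are in proportion. A call has 1 to 8 rows; each row shifts and turns the commanded pose from where the row before left it, along the tool's axes as they then stand; what a row does not reach is not made up. A row lasts 1/12 s, in which the tool goes at most 41.7 mm and 7.16 degrees, less where a joint would pass 70% of its speed; a pose out of reach is approached as far as the arm can. A call with a number of a shift or a turn outside -1 to 1 is refused whole. A call with a gripper value outside its range is refused whole. The fingers move at their own pace and stop on an object; the grip force is fixed at half the most. Time passes only in rows, so rows that do not move let the fingers close. It gives the time, the measured TCP pose, the force and the opening at its end, in the units of the state.
- state(): the state, without advancing time (a new reading comes with each control period).
- grab_frame(name): name is "scene" or "side" or "wrist"; returns a dict with "frame" (420x560x3 uint8, red, green, blue), "z_map" (420x560 float32, m along the optical axis (not along the pixel's ray), 0 where there is no reading), "K" (3x3 intrinsics, pixels), "world_from_camera" (4x4, takes a point from camera to world coordinates); the wrist camera has in their place "hand_eye" (4x4, takes a point from camera to tool coordinates, whose origin is the TCP and whose axes are the tool frame's). Camera axes: x right, y down, z forward; pixel columns grow to the right and rows downward; lengths in m; the calibration is good to about 2 mm. A picture is of the moment at which its call begins: read the wrist's pose just before it.
- ticket.job_done(): hands the job in, once; it reports no verdict.
The state is a dict: "time": time; "joint_pos": joint angles; "joint_vel": joint speeds; "joint_efforts": joint torques, N m; "tool_pos": TCP position; "tool_rot": TCP orientation; "contact_force": force on the tool from outside, world axes, zero at the start; "ft_torque": the same for the moment, N m; "gripper_width": opening from 0.0 (shut) to 1.0 (fully open).
Only numpy, scipy, OpenCV 4.12 (cv2) and the standard library are available. Lean on these libraries where they do the work, as an engineer would, in place of code of your own. Each camera call takes 0.05 s, during which the arm holds its last target.

## Working session

There is one attempt and no reset: what is moved stays moved. The work goes in short steps, Python scripts to look and compute and a tool call to move; the robot and the scene stay as the last step left them, time stands still between calls to the robot, and variables do not carry over. Pictures are saved under pics/ and viewed, and the job is handed in when it is done.

Besides the shell and the picture viewer there is one more tool, called in YAML: its name, and indented under it one key for each argument. carry_out: Moves the arm, as the interface text tells. Shift numbers are shares of 0.04 m and turn numbers shares of 5 degrees, none past 1 either way. Its arguments: {"type":"object","properties":{"moves":{"type":"array"}},"required":["moves"]}

```bash
ls; mkdir -p pics; python3 - <<'E'
from plant import state, grab_frame, ticket, manip
import cv2,numpy as np
s=state();print(s);print(manip.grip_depth, [a for a in dir(manip) if a[0]!='_'])
for n in ['scene','side','wrist']:
    f=grab_frame(n);cv2.imwrite(f'pics/{n}0.png',f['frame'][:,:,::-1]);print(n,f['K'],f.get('world_from_camera',f.get('hand_eye')))
    np.savez(f'{n}0.npz',**f)
E
```

```text
pics
{'time': 0.0, 'joint_pos': array([-1.44800087e+00,  5.33660473e-02,  1.61430723e+00,  1.40822511e-05,
        1.47597995e+00, -1.19029936e-01]), 'joint_vel': array([-0.00058301, -0.00142959,  0.00121387,  0.0017394 , -0.00019917,
       -0.00041359]), 'joint_efforts': array([ 2.53020364e-03, -3.93685126e+01, -3.70171380e+01,  7.01623003e-05,
        7.13919828e-03,  9.15727270e-06]), 'tool_pos': array([ 0.14958131, -0.60619497,  0.23004941]), 'tool_rot': array([-7.32114322e-04,  7.87233344e-01, -6.16654360e-01, -7.24945650e-04]), 'contact_force': array([-0.36399686,  0.53044643,  0.31253819]), 'ft_torque': array([ 0.00829378, -0.02625235,  0.01503033]), 'gripper_width': 0.9988059203781223}
0.0187 ['IKError', 'grip_depth']
scene [[469.8024934    0.         273.62397738]
 [  0.         469.8024934  214.62186707]
 [  0.           0.           1.        ]] [[-0.28320473  0.60724556 -0.74232602  1.61252   ]
 [ 0.95901628  0.18665463 -0.21318497  0.34054886]
 [ 0.00910296 -0.77227772 -0.63521985  0.89524139]
 [ 0.          0.          0.          1.        ]]
side [[419.87909775   0.         276.92366196]
 [  0.         419.87909775 203.72849612]
 [  0.           0.           1.        ]] [[ 0.999841    0.00448363  0.01725919  0.61345948]
 [-0.01218502 -0.53487856  0.84484108 -0.77942613]
 [ 0.01301952 -0.84491705 -0.53473888  0.5985543 ]
 [ 0.          0.          0.          1.        ]]
wrist [[330.72435848   0.         281.16023469]
 [  0.         330.72435848 205.90723482]
 [  0.           0.           1.        ]] [[ 9.99999964e-01 -1.00774830e-04  2.50325303e-04  4.90050262e-04]
 [ 2.48183569e-05  9.58065507e-01  2.86549268e-01 -7.18809694e-02]
 [-2.68704993e-04 -2.86549252e-01  9.58065475e-01 -1.42230446e-01]
 [ 0.00000000e+00  0.00000000e+00  0.00000000e+00  1.00000000e+00]]
```

View pics/scene0.png

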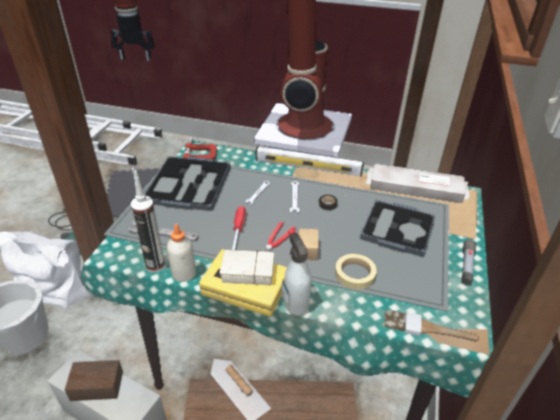

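View pics/side0.png

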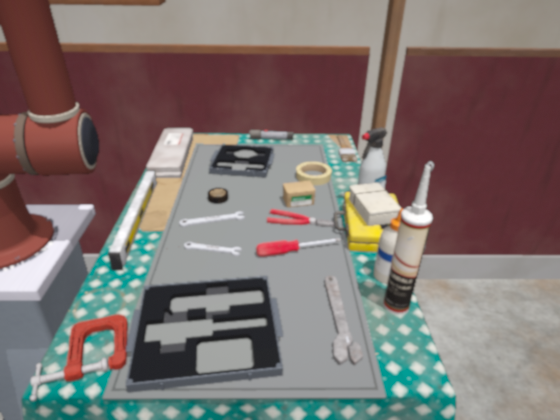

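View pics/wrist0.png

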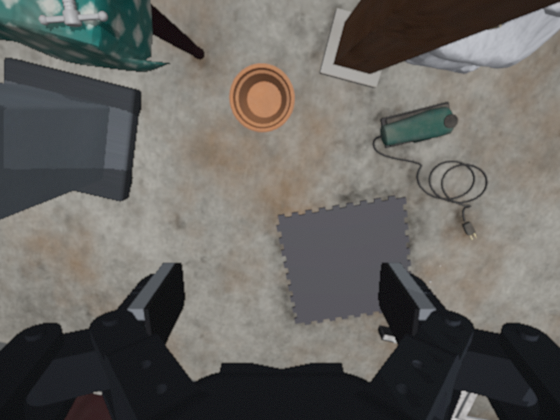

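```bash
cat > h.py <<'E'
import numpy as np,cv2
from scipy.spatial.transform import Rotation as R
def q2R(q): return R.from_quat([q[1],q[2],q[3],q[0]]).as_matrix()
def toolT(s):
    T=np.eye(4);T[:3,:3]=q2R(s['tool_rot']);T[:3,3]=s['tool_pos'];return T
def ray(f,uv,T,z):
    uv=np.atleast_2d(uv).astype(float)
    d=np.c_[uv,np.ones(len(uv))]@np.linalg.inv(f['K']).T@T[:3,:3].T
    return T[:3,3]+d*((z-T[2,3])/d[:,2])[:,None]
def cloud(f,T):
    h,w=f['z_map'].shape
    v,u=np.mgrid[:h,:w]
    p=np.stack([u,v,np.ones_like(u)],-1)@np.linalg.inv(f['K']).T*f['z_map'][...,None]
    return p@T[:3,:3].T+T[:3,3]
def rect(p):
    (c,wh,a)=cv2.minAreaRect(p[:,:2].astype(np.float32)*1000)
    return np.round(c,1),np.round(wh,1),round(a,1)
E
python3 - <<'E'
from h import *
f=dict(np.load('side0.npz'));T=f['world_from_camera']
P=cloud(f,T);im=f['frame']
for n,(u,v) in dict(mat=(200,240),matfar=(300,150),black_tape=(217,193),lsp=(212,218),ssp=(213,247),sd=(280,247),carton=(297,188),pl=(290,217),lt=(207,330),st=(242,158),mask=(300,170)).items():
    print(n,P[v,u].round(3),im[v,u], ray(f,(u,v),T,0.01).round(3)[0])
cv2.imwrite('pics/sidec.png',cv2.resize(im[130:270,150:360,::-1],None,fx=3.7,fy=3.7,interpolation=2))
E
```

```text
mat [ 0.453 -0.001  0.006] [158 161 160] [ 0.454 -0.007  0.01 ]
matfar [0.714 0.5   0.001] [158 160 160] [0.712 0.482 0.01 ]
black_tape [0.47  0.204 0.01 ] [163 141 113] [0.47  0.204 0.01 ]
lsp [0.471 0.078 0.013] [217 216 221] [0.471 0.083 0.01 ]
ssp [ 0.487 -0.036  0.013] [211 208 212] [ 0.487 -0.033  0.01 ]
sd [ 0.636 -0.054  0.028] [218  48  71] [ 0.637 -0.032  0.01 ]
carton [0.684 0.167 0.049] [224 195 154] [0.689 0.233 0.01 ]
pl [0.665 0.095 0.006] [160 100 102] [0.664 0.089 0.01 ]
lt [ 0.503 -0.269  0.01 ] [165 167 164] [ 0.503 -0.269  0.01 ]
st [0.527 0.397 0.021] [63 64 64] [0.525 0.42  0.01 ]
mask [0.701 0.302 0.03 ] [215 198 156] [0.704 0.341 0.01 ]
```

View pics/sidec.png

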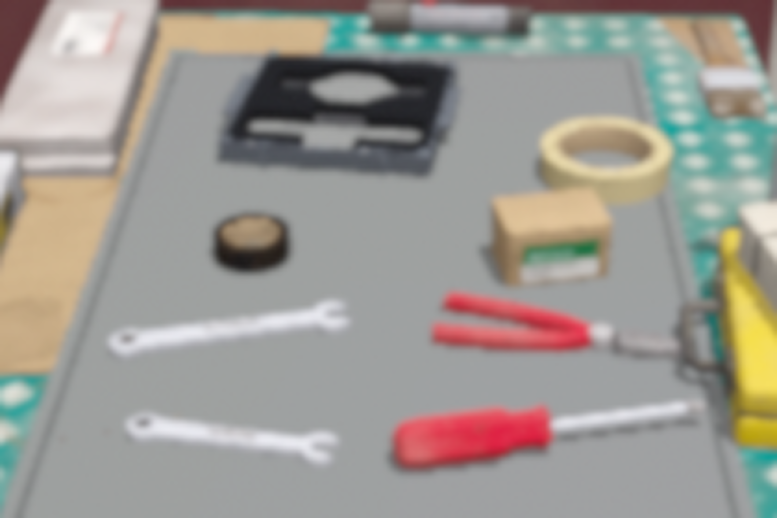

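carry_out:
  moves:
    - [[0, 0, 0.92, 0, 0, -0.9, 1], [0, 0, 0.92, 0, 0, -0.9, 1], [0, 0, 0.92, 0, 0, -0.9, 1], [0, 0, 0, -0.78, -0.56, 0, 1], [0, 0, 0, -0.78, -0.56, 0, 1], [0, 0, 0, -0.78, -0.56, 0, 1], [0, 0, 0, -0.78, -0.56, 0, 1], [0, 0, 0, -0.78, -0.56, 0, 1]]

```text
time: 0.82
tool_pos: [0.2621, -0.4491, 0.3389]
tool_rot: [-0.0, 0.707, -0.707, -0.0]
contact_force: [1.0, -0.1, 0.8]
gripper_width: 1.001
```

carry_out:
  moves:
    - [[0, 0, 0, -0.78, -0.56, 0, 1], [0, 0, 0, -0.78, -0.56, 0, 1], [0, 0, 0, -0.78, -0.56, 0, 1], [0, 0, 0, -0.78, -0.56, -0.2, 1], [0, 0, 0, -0.78, -0.56, -0.2, 1], [0, 0, 0, -0.78, -0.56, -0.2, 1], [0, 0, 0, -0.78, -0.56, -0.2, 1], [0, 0, 0, -0.78, -0.56, 0, 1]]

```text
time: 1.48
tool_pos: [0.4415, -0.1994, 0.3732]
tool_rot: [-0.0, 0.707, -0.707, 0.002]
contact_force: [0.6, -0.3, 0.4]
gripper_width: 0.994
```

carry_out:
  moves:
    - [[0, 0, 0, -0.78, -0.56, 0, 1], [0, 0, 0, -0.78, -0.56, 0, 1], [0, 0, 0, -0.78, -0.56, 0, 1], [0, 0, 0, -0.78, -0.56, 0, 1], [0, 0, 0, -0.78, -0.56, -0.2, 1], [0, 0, 0, -0.78, -0.56, -0.2, 1], [0, 0, 0, -0.78, -0.56, -0.2, 1], [0, 0, 0, -0.78, -0.56, 0, 1]]

```text
time: 2.15
tool_pos: [0.6206, 0.0508, 0.3971]
tool_rot: [-0.001, 0.708, -0.707, 0.001]
contact_force: [0.3, 0.5, 1.6]
gripper_width: 1.002
```

carry_out:
  moves:
    - [[0, 0, 0, 0, 0, 0, 1], [0, 0, 0, 0, 0, 0, 1], [0, 0, 0, 0, 0, 0, 1]]

```text
time: 2.4
tool_pos: [0.6192, 0.0488, 0.3946]
tool_rot: [0.001, 0.708, -0.707, -0.0]
contact_force: [0.5, 0.4, 0.6]
gripper_width: 1.0
```

```bash
python3 - <<'E'
from plant import state, grab_frame
from h import *
s=state();f=grab_frame('wrist');np.savez('w1.npz',**f,tool=toolT(s))
print(s['time'],s['tool_pos'],toolT(s)[:3,0],s['joint_pos'])
cv2.imwrite('pics/w1.png',cv2.resize(f['frame'][:,:,::-1],None,fx=1.4,fy=1.4,interpolation=2))
E
```

```text
2.4 [0.61924375 0.04880245 0.39458129] [ 1.26707129e-03 -9.99999128e-01  3.72975604e-04] [-4.08966307e-02 -4.09463196e-04  1.39988197e+00 -4.37376651e-04
  1.74348458e+00  1.52855802e+00]
```

View pics/w1.png

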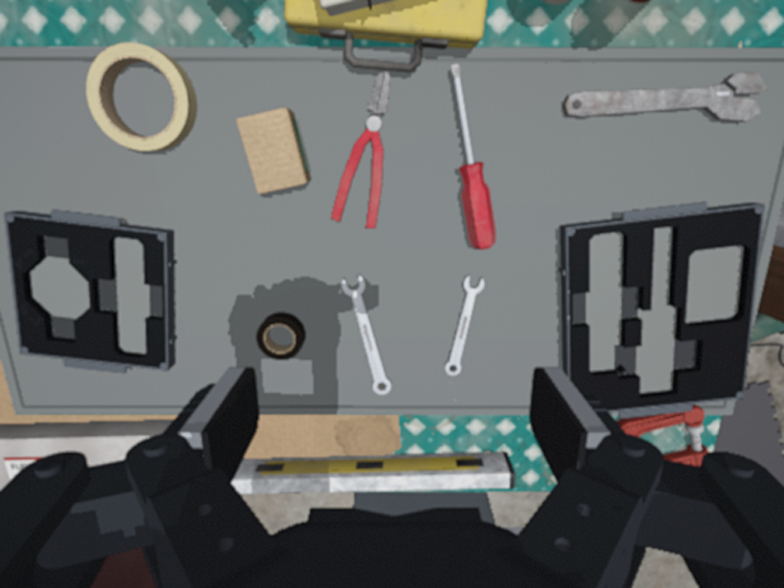

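```bash
cat > meas.py <<'E'
from h import *
import sys
fn=sys.argv[1] if len(sys.argv)>1 else 'w1.npz'
f=dict(np.load(fn));T=f['tool']@f['hand_eye'];im=f['frame'];P=cloud(f,T)
hsv=cv2.cvtColor(im,cv2.COLOR_RGB2HSV);H,S,V=cv2.split(hsv)
print('V at mat',V[200,300],'shadow',V[230,180])
def big(m,roi,k=1,minA=30):
    x0,y0,x1,y1=[int(a/1.4) for a in roi];M=np.zeros(m.shape,np.uint8);M[y0:y1,x0:x1]=m[y0:y1,x0:x1]
    cs,_=cv2.findContours(M,cv2.RETR_EXTERNAL,cv2.CHAIN_APPROX_NONE)
    cs=sorted([c for c in cs if cv2.contourArea(c)>minA],key=cv2.contourArea,reverse=True)[:k];return cs
def rep(n,c,z):
    p=ray(f,c[:,0],T,z); M=np.zeros(im.shape[:2],np.uint8);cv2.drawContours(M,[c],-1,1,-1)
    v,u=np.nonzero(M);q=ray(f,np.c_[u,v],T,z);zz=P[v,u,2];zz=zz[f['z_map'][v,u]>0]
    xy=q[:,:2];m=xy.mean(0);w,E=np.linalg.eigh(np.cov((xy-m).T));a=np.degrees(np.arctan2(E[1,1],E[0,1]))
    print(n,'rect',*rect(p),'mean',(m*1000).round(1),'axis',a.round(1),'zmed',np.median(zz).round(4) if len(zz) else None)
st=((V>185)&(S<40)).astype(np.uint8)
for n,roi,z in [('long',(335,265,400,400),.013),('short',(440,268,495,382),.013)]:
    for c in big(st,roi): rep(n,c,z)
red=(((H<8)|(H>170))&(S>110)).astype(np.uint8)
for c in big(red,(445,150,510,255)): rep('sd handle',c,.018)
for c in big(red,(320,120,395,240),2): rep('pliers',c,.012)
br=((H>8)&(H<25)&(S>60)&(V>120)).astype(np.uint8)
for c in big(br,(225,95,320,205)): rep('carton',c,.050)
core=((S>35)&(V>50)&(H<30)).astype(np.uint8)
for c in big(core,(235,300,320,370)): rep('core',c,.022)
blk=(V<60).astype(np.uint8)
for c in big(blk,(235,300,320,370)): rep('black',c,.022)
for n,roi in [('small tray',(0,200,180,375)),('large tray',(555,195,770,415))]:
    for c in big((P[...,2]>.0165).astype(np.uint8)&(P[...,2]<.04),roi): rep(n+' by height',c,.024)
    for c in big(((V>95)&(S<40)&(P[...,2]<.0165)).astype(np.uint8),roi,6,200): rep(n,c,.010)
E
python3 meas.py
```

```text
V at mat 139 shadow 96
long rect [450.4  71.5] [113.1  21. ] 11.1 mean [446.5  73. ] axis -166.0 zmed 0.0122
short rect [484.  -37.1] [ 22.6 126.3] 80.2 mean [482.3 -35.7] axis 169.2 zmed 0.0116
sd handle rect [630.3 -45. ] [95.2 30. ] 12.2 mean [630.7 -44.9] axis -167.8 zmed 0.028
pliers rect [660.9  83. ] [ 49.4 103. ] 76.6 mean [662.8  83.3] axis 166.3 zmed 0.0152
carton rect [689.2 170.1] [73.8 51.9] 12.2 mean [690.1 170.2] axis -167.9 zmed 0.0494
core rect [473.7 185.3] [40.9 39.6] 41.0 mean [474.1 185.3] axis 176.9 zmed 0.0099
black rect [477.3 182.9] [54.5 62.1] 45.7 mean [477.7 183.1] axis 142.2 zmed 0.0208
small tray by height rect [529.1 397.3] [182.8 191.7] 82.8 mean [534.  398.2] axis 174.0 zmed 0.0206
small tray rect [530.1 413.4] [215.2 247.2] 0.0 mean [534.2 408.9] axis 135.3 zmed 0.0119
large tray by height rect [ 499.4 -263.8] [268.3 223. ] 7.0 mean [ 514.3 -266.8] axis -159.6 zmed 0.0205
large tray rect [ 550.1 -266.8] [211.9 248.9] 5.8 mean [ 606.1 -240.6] axis 88.5 zmed 0.0037
large tray rect [ 513.2 -204.1] [174.1  43. ] 6.9 mean [ 518.4 -204.4] axis -173.9 zmed 0.0097
large tray rect [ 501.5 -270.3] [211.1  47.7] 6.3 mean [ 486.2 -273.4] axis -173.5 zmed 0.0098
large tray rect [ 538.4 -331. ] [89.3 58.9] 7.0 mean [ 539.2 -330.8] axis -173.8 zmed 0.0098
large tray rect [ 435.3 -409. ] [52.3 28.4] 8.2 mean [ 435.  -408.5] axis -167.2 zmed -0.702
large tray rect [ 375.3 -366.1] [20.4 54.5] 0.0 mean [ 374.8 -370.9] axis 90.1 zmed 0.0039
```

carry_out:
  moves:
    - [[0, 0, 0, 0.78, 0.38, 0.23, 1], [0, 0, 0, 0.78, 0.38, 0.23, 1], [0, 0, 0, 0.78, 0.38, 0.23, 1], [0, 0, 0, 0.78, 0.38, 0.23, 1], [0, 0, 0, 0.78, 0.38, 0.23, 1], [0, 0, 0, 0.78, 0.38, 0.23, 1], [0, 0, 0, 0.78, 0.38, 0.23, 1], [0, 0, 0, 0.78, 0.38, 0.23, 1]]

```text
time: 3.12
tool_pos: [0.496, -0.2031, 0.3217]
tool_rot: [0.0, -0.707, 0.708, -0.001]
contact_force: [1.4, -0.4, -0.0]
gripper_width: 1.007
```

carry_out:
  moves:
    - [[0, 0, 0, 0.78, 0.38, 0.23, 1], [0, 0, 0, 0.78, 0.38, 0.23, 1], [0, 0, 0, 0, 0, 0, 1], [0, 0, 0, 0, 0, 0, 1], [0, 0, 0, 0, 0, 0, 1]]

```text
time: 3.53
tool_pos: [0.4672, -0.2636, 0.3038]
tool_rot: [0.0, -0.707, 0.707, -0.0]
contact_force: [-0.4, -0.3, 0.7]
gripper_width: 0.999
```

```bash
cat > shot.py <<'E'
import sys
from plant import state, grab_frame
from h import *
n=sys.argv[1]
s=state();f=grab_frame('wrist');np.savez(n+'.npz',**f,tool=toolT(s))
print(s['time'],s['tool_pos'].round(4),toolT(s)[:3,0].round(3),s['joint_pos'].round(3))
cv2.imwrite(f'pics/{n}.png',cv2.resize(f['frame'][:,:,::-1],None,fx=1.4,fy=1.4,interpolation=2))
E
python3 shot.py w2
```

```text
3.5333 [ 0.4672 -0.2636  0.3038] [-0.001 -1.     0.   ] [-0.653 -0.193  1.727  0.     1.607  0.919]
```

View pics/w2.png

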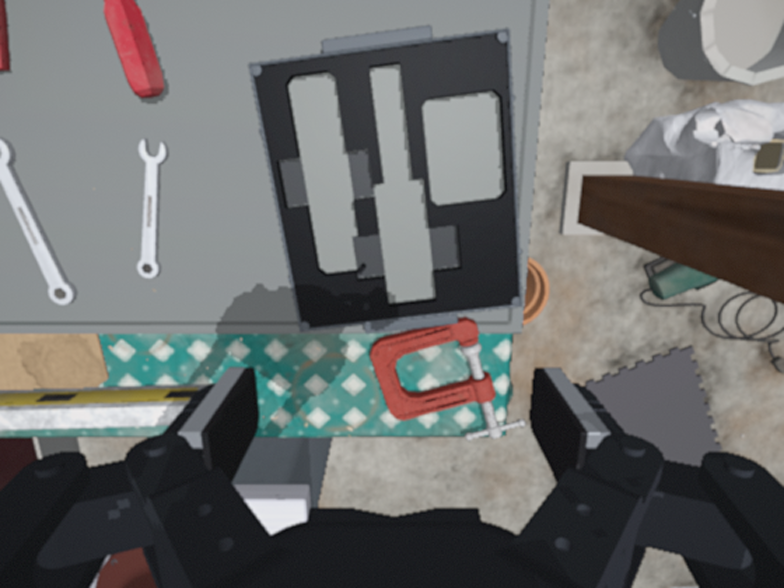

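```bash
python3 - <<'E'
from h import *
import sys; sys.argv=['x','w2.npz']
f=dict(np.load('w2.npz'));T=f['tool']@f['hand_eye'];im=f['frame'];P=cloud(f,T)
V=im.max(2);print('cam',T[:3,3].round(3))
def cs_(m,roi,mn):
    x0,y0,x1,y1=[int(a/1.4) for a in roi];M=np.zeros(m.shape,np.uint8);M[y0:y1,x0:x1]=m[y0:y1,x0:x1]
    cs,_=cv2.findContours(M,cv2.RETR_EXTERNAL,cv2.CHAIN_APPROX_NONE);return [c for c in cs if cv2.contourArea(c)>mn]
th=int(sys.argv[2]) if len(sys.argv)>2 else 115
print('pale V',V[int(180/1.4),int(460/1.4)],'notch V',V[int(180/1.4),int(360/1.4)])
for c in cs_(V>115,(275,58,510,315),300):
    p=ray(f,c[:,0],T,.010);print('cut',*rect(p))
print('corners z.025',(ray(f,np.array([(255,70),(503,37),(304,325)])/1.4,T,.025)*1000).round(1)[:,:2])
for n,roi in [('long',(0,130,80,310)),('short',(130,135,175,280))]:
  for c in cs_(V>165,roi,100):
    p=ray(f,c[:,0],T,.013);print(n,*rect(p))
E
```

```text
cam [ 0.539 -0.264  0.446]
pale V 168 notch V 98
cut [ 453.7 -158.8] [16.4 93.7] 85.7
cut [ 539.2 -326.9] [91.3 66.5] 7.0
cut [ 514.1 -203.7] [175.4  43.5] 6.7
cut [ 502.4 -268.5] [212.7  47.6] 7.8
corners z.025 [[ 603.2 -149.3]
 [ 627.7 -354. ]
 [ 376.4 -177.3]]
long [470.7  77.1] [157.1  24.5] 13.0
short [484.5 -37.9] [ 24.8 129.4] 80.3
```

carry_out:
  moves:
    - [[0, 0, 0, -1, -0.1, 0, 1], [0, 0, 0, -1, -0.1, 0, 1], [0, 0, 0, -1, -0.1, 0, 1], [0, 0, 0, -1, -0.1, 0, 1], [0, 0, 0, -1, -0.1, 0, 1], [0, 0, 0, -1, -0.1, 0, 1], [0, 0, 0, -1, -0.1, 0, 1], [0, 0, 0, -1, -0.1, 0, 1]]

```text
time: 4.25
tool_pos: [0.4992, 0.0601, 0.3045]
tool_rot: [-0.001, 0.708, -0.706, 0.001]
contact_force: [1.4, -0.1, 0.5]
gripper_width: 1.002
```

carry_out:
  moves:
    - [[0, 0, 0, -1, -0.1, 0, 1], [0, 0, 0, -1, -0.1, 0, 1], [0, 0, 0, -1, -0.1, 0, 1], [0, 0, 0, -1, 0, 0, 1], [0, 0, 0, -1, 0, 0, 1], [0, 0, 0, 0, 0, 0, 1], [0, 0, 0, 0, 0, 0, 1], [0, 0, 0, 0, 0, 0, 1]]

```text
time: 4.92
tool_pos: [0.5108, 0.2577, 0.3037]
tool_rot: [-0.0, 0.708, -0.706, 0.0]
contact_force: [-0.4, 1.1, -0.0]
gripper_width: 1.002
```

```bash
python3 shot.py w3
```

```text
4.9167 [0.5108 0.2577 0.3037] [ 0.003 -1.     0.   ] [ 0.337 -0.106  1.649 -0.     1.598  1.905]
```

View pics/w3.png

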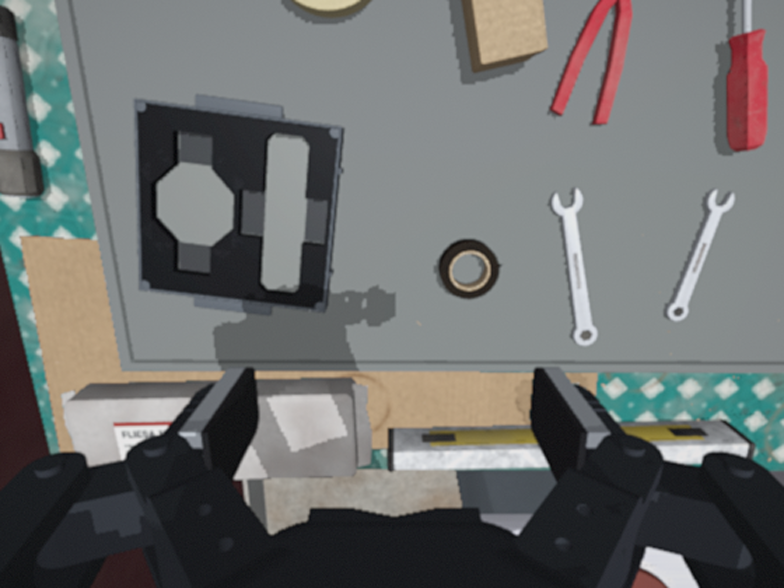

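```bash
python3 - <<'E'
from h import *
f=dict(np.load('w3.npz'));T=f['tool']@f['hand_eye'];im=f['frame'];P=cloud(f,T)
V=im.max(2);hsv=cv2.cvtColor(im,cv2.COLOR_RGB2HSV);H,S,_=cv2.split(hsv);print('cam',T[:3,3].round(3))
def cs_(m,roi,mn):
    x0,y0,x1,y1=[int(a/1.4) for a in roi];M=np.zeros(m.shape,np.uint8);M[y0:y1,x0:x1]=m[y0:y1,x0:x1]
    cs,_=cv2.findContours(M,cv2.RETR_EXTERNAL,cv2.CHAIN_APPROX_NONE);return [c for c in cs if cv2.contourArea(c)>mn]
for c in cs_(V>115,(148,115,325,298),300): print('cut',*rect(ray(f,c[:,0],T,.010)))
print('corners z.025',(ray(f,np.array([(141,106),(335,132),(146,286),(322,303)])/1.4,T,.025)*1000).round(1)[:,:2].tolist())
for n,roi in [('long',(540,180,610,350)),('short',(660,180,740,325))]:
  for c in cs_(V>165,roi,100): print(n,*rect(ray(f,c[:,0],T,.013)))
for c in cs_(V<75,(425,230,510,310),100):
    p=ray(f,c[:,0],T,.023);print('tape',*rect(p),np.round(np.array(cv2.minEnclosingCircle(p[:,:2].astype(np.float32)*1000)[0]),1))
for c in cs_((V>90)&(S>40)&(H<30),(425,230,510,310),60):
    p=ray(f,c[:,0],T,.023);print('core',*rect(p))
E
```

```text
cam [0.583 0.257 0.446]
cut [533.  441.7] [72.9 70.6] 38.1
cut [522.7 359.1] [ 39.  144.9] 83.2
corners z.025 [[617.9, 471.5], [597.5, 307.5], [458.7, 491.1], [442.2, 325.1]]
long [471.5  78.4] [158.1  28.3] 15.0
short [484.5 -33.9] [ 24.3 129. ] 78.2
tape [475.6 187.3] [57.3 53.8] 46.3 [476.1 186.7]
core [474.2 185.4] [38.1 39.8] 0.2
```

```bash
cat > go.py <<'E'
# usage: go.py [cur|x,y,z,phi] x,y,z,phi ...  -> prints shares for each leg
import sys
from h import *
def now():
    from plant import state
    s=state();t=toolT(s);return np.r_[s['tool_pos']*1000,np.degrees(np.arctan2(t[1,0],t[0,0]))],s,t
a=None
for k in sys.argv[1:]:
    if k=='cur':
        a,s,t=now();print('cur',a.round(1),'tilt',np.degrees(np.arccos(-t[2,2])).round(2),'time',s['time'],'j',s['joint_pos'].round(2));continue
    b=np.array([float(v) for v in k.split(',')])
    if a is None: a=b;continue
    d=b-a; r=(d[3]+180)%360-180
    ph=np.radians(a[3]) # translate before turning
    f=lambda ph:(d[0]*np.cos(ph)+d[1]*np.sin(ph),d[0]*np.sin(ph)-d[1]*np.cos(ph),-d[2])
    s1=np.array(f(np.radians(a[3])))/40;s2=np.array(f(np.radians(b[3])))/40
    print(k,'turn',round(-r/5,2),'shift-before-turn',s1.round(2),'shift-after-turn',s2.round(2),'norm',np.linalg.norm(s1).round(2));a=b
E
python3 go.py cur 475.5,186,100,-6.8 475.5,186,7,-6.8
python3 - <<'E'
from h import *
f=dict(np.load('w1.npz'));T=f['tool']@f['hand_eye']
print('sd tip',ray(f,np.array((455,67))/1.4,T,.017),'end',ray(f,np.array((487,247))/1.4,T,.017))
E
```

```text
cur [511.  256.9 303.8 -89.9] tilt 0.04 time 4.9667 j [ 0.34 -0.11  1.65 -0.    1.6   1.91]
475.5,186,100,-6.8 turn -16.62 shift-before-turn [1.77 0.89 5.09] shift-after-turn [-0.67  1.86  5.09] norm 5.47
475.5,186,7,-6.8 turn -0.0 shift-before-turn [ 0.   -0.    2.33] shift-after-turn [ 0.   -0.    2.33] norm 2.33
sd tip [[ 0.77216702 -0.01498436  0.017     ]] end [[ 0.58459471 -0.05891362  0.017     ]]
```

carry_out:
  moves:
    - [[0, 0, 0, 0.89, 0.445, 0, 1], [0, 0, 0, 0.88, 0.445, 0, 1], [0, 0, -0.98, 0, 0, 0.3, 1], [0, 0, -0.98, 0, 0, 0.3, 1], [0, 0, -0.98, 0, 0, 0.3, 1], [0, 0, -0.98, 0, 0, 0.3, 1], [0, 0, -0.98, 0, 0, 0.3, 1], [0, 0, -0.98, 0, 0, 0.3, 1]]

```text
time: 5.63
tool_pos: [0.4758, 0.1845, 0.2312]
tool_rot: [-0.0, 0.864, -0.503, 0.0]
contact_force: [-0.1, -0.2, -0.1]
gripper_width: 0.997
```

carry_out:
  moves:
    - [[0, 0, -0.98, 0, 0, 0.3, 1], [0, 0, -0.98, 0, 0, 0.3, 1], [0, 0, -0.98, 0, 0, 0.3, 1], [0, 0, -0.98, 0, 0, 0.3, 1], [0, 0, -0.98, 0, 0, 0.3, 1], [0, 0, -0.98, 0, 0, 0.3, 1], [0, 0, -0.98, 0, 0, 0.3, 1], [0, 0, -0.98, 0, 0, 0.3, 1]]

```text
time: 6.3
tool_pos: [0.476, 0.1847, 0.1352]
tool_rot: [-0.0, 0.983, -0.184, 0.0]
contact_force: [0.3, -0.0, 0.3]
gripper_width: 0.999
```

carry_out:
  moves:
    - [[0, 0, -0.98, 0, 0, 0.3, 1], [0, 0, -0.98, 0, 0, 0.3, 1], [0, 0, -0.98, 0, 0, 0.3, 1], [0, 0, 0, 0, 0, 0, 1], [0, 0, 0, 0, 0, 0, 1], [0, 0, 0, 0, 0, 0, 1]]

```text
time: 6.8
tool_pos: [0.4763, 0.1854, 0.1003]
tool_rot: [-0.0, 0.998, -0.059, 0.001]
contact_force: [-0.3, 0.2, -0.3]
gripper_width: 0.997
```

```bash
python3 go.py cur 475.5,186,7,-6.8; python3 shot.py w4
```

```text
cur [476.3 185.4 100.3  -6.8] tilt 0.08 time 6.8 j [ 0.23 -0.1   1.99 -0.    1.25  0.34]
475.5,186,7,-6.8 turn -0.0 shift-before-turn [-0.02 -0.01  2.33] shift-after-turn [-0.02 -0.01  2.33] norm 2.33
6.8 [0.4763 0.1854 0.1003] [ 0.993 -0.119  0.001] [ 0.226 -0.103  1.993 -0.     1.25   0.345]
```

View pics/w4.png

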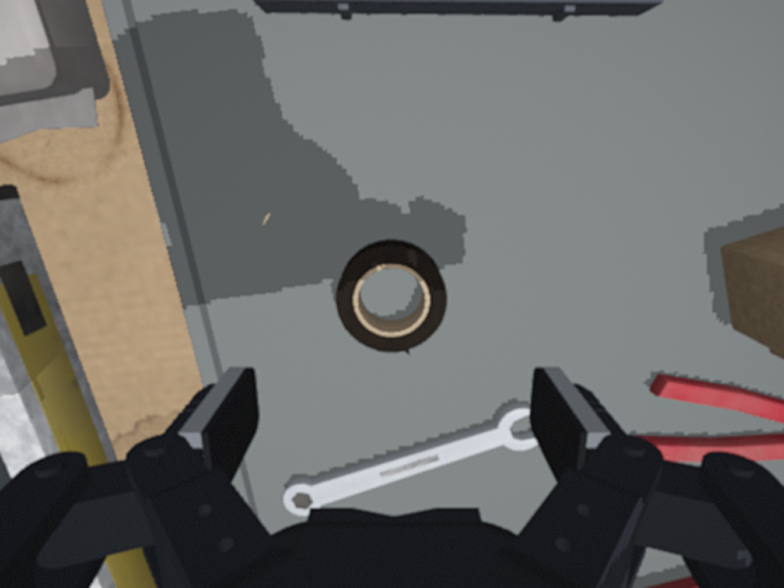

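carry_out:
  moves:
    - [[0, 0, 0, 0, 0, 0.7, 1], [0, 0, 0, 0, 0, 0.7, 1], [0, 0, 0, 0, 0, 0.6, 1], [0, 0, 0, 0, 0, 0.33, 1], [0, 0, 0, 0, 0, 0, 1], [0, 0, 0, 0, 0, 0, 1]]

```text
time: 7.35
tool_pos: [0.4759, 0.1859, 0.0065]
tool_rot: [0.0, 0.998, -0.058, -0.0]
contact_force: [-0.2, 0.4, 1.1]
gripper_width: 0.998
```

carry_out:
  moves:
    - [[0, 0, 0, 0, 0, 0, -1], [0, 0, 0, 0, 0, 0, -1], [0, 0, 0, 0, 0, 0, -1], [0, 0, 0, 0, 0, 0, -1], [0, 0, 0, 0, 0, 0, -1], [0, 0, 0, 0, 0, 0, -1], [0, 0, 0, 0, 0, 0, -1], [0, 0, 0, 0, 0, 0, -1]]

```text
time: 8.02
tool_pos: [0.4777, 0.1864, 0.0087]
tool_rot: [-0.001, 0.998, -0.058, 0.002]
contact_force: [-1.2, 0.6, 6.0]
gripper_width: 0.623
```

```bash
python3 go.py cur 475.5,186,7,-6.8; python3 shot.py w5
```

```text
cur [477.7 186.4   8.7  -6.7] tilt 0.24 time 8.0167 j [ 0.23  0.04  2.03 -0.    1.07  0.34]
475.5,186,7,-6.8 turn 0.03 shift-before-turn [-0.05  0.02  0.04] shift-after-turn [-0.05  0.02  0.04] norm 0.07
8.0167 [0.4777 0.1864 0.0087] [ 0.993 -0.116  0.004] [ 0.227  0.039  2.031 -0.     1.067  0.343]
```

View pics/w5.png

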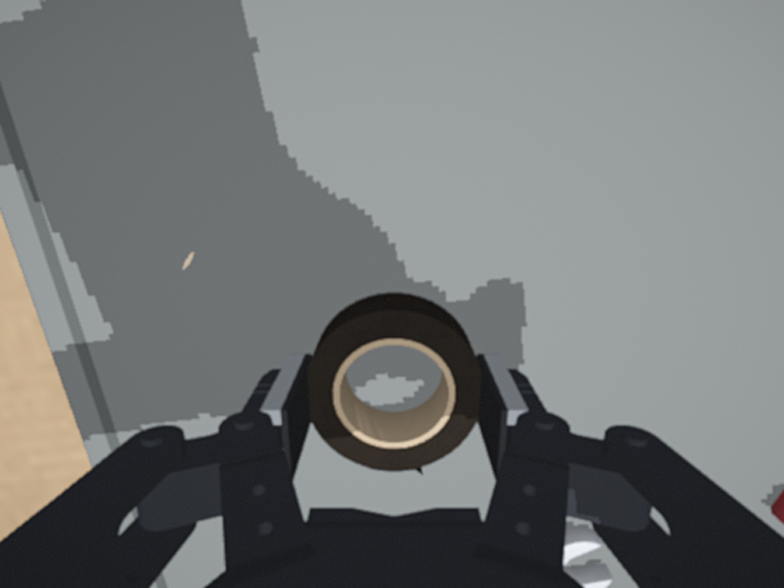

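```bash
python3 go.py 476,186,7,-6.8 476,186,67,-6.8 532.7,441,67,-6.8
```

```text
476,186,67,-6.8 turn -0.0 shift-before-turn [ 0.  -0.  -1.5] shift-after-turn [ 0.  -0.  -1.5] norm 1.5
532.7,441,67,-6.8 turn -0.0 shift-before-turn [ 0.65 -6.5  -0.  ] shift-after-turn [ 0.65 -6.5  -0.  ] norm 6.53
```

carry_out:
  moves:
    - [[0, 0, 0, 0, 0, -0.4, -1], [0, 0, 0, 0, 0, -0.55, -1], [0, 0, 0, 0, 0, -0.55, -1], [0, 0, 0, 0.05, -0.5, 0, -1], [0, 0, 0, 0.1, -0.8, 0, -1], [0, 0, 0, 0.1, -0.8, 0, -1], [0, 0, 0, 0.1, -0.8, 0, -1], [0, 0, 0, 0.1, -0.8, 0, -1]]

```text
time: 8.73
tool_pos: [0.5113, 0.3325, 0.0672]
tool_rot: [-0.0, 0.998, -0.058, 0.001]
contact_force: [0.1, 0.2, -0.7]
gripper_width: 0.627
```

carry_out:
  moves:
    - [[0, 0, 0, 0.05, -0.8, 0, -1], [0, 0, 0, 0.05, -0.8, 0, -1], [0, 0, 0, 0.05, -0.7, 0, -1], [0, 0, 0, 0.05, -0.5, 0, -1], [0, 0, 0, 0, 0, 0, -1], [0, 0, 0, 0, 0, 0, -1], [0, 0, 0, 0, 0, 0, -1], [0, 0, 0, 0, 0, 0, -1]]

```text
time: 9.4
tool_pos: [0.5315, 0.4402, 0.0662]
tool_rot: [0.0, 0.998, -0.058, -0.0]
contact_force: [-0.4, -0.4, 0.5]
gripper_width: 0.623
```

```bash
python3 go.py cur 532.7,441,14,-6.8; python3 shot.py w6
```

```text
cur [531.5 440.2  66.2  -6.7] tilt 0.03 time 9.4 j [ 0.58  0.34  1.57 -0.    1.23  0.7 ]
532.7,441,14,-6.8 turn 0.02 shift-before-turn [ 0.03 -0.02  1.3 ] shift-after-turn [ 0.03 -0.02  1.3 ] norm 1.3
9.4 [0.5315 0.4402 0.0662] [ 0.993 -0.117 -0.   ] [ 0.584  0.343  1.569 -0.     1.231  0.701]
```

View pics/w6.png

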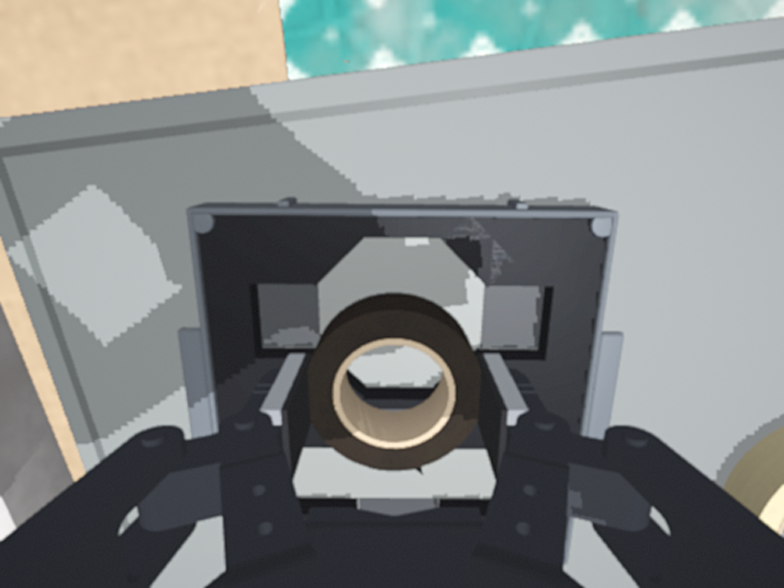

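carry_out:
  moves:
    - [[0, 0, 0, 0.06, -0.02, 0.4, -1], [0, 0, 0, 0, 0, 0.4, -1], [0, 0, 0, 0, 0, 0.3, -1], [0, 0, 0, 0, 0, 0.2, -1], [0, 0, 0, 0, 0, 0, -1], [0, 0, 0, 0, 0, 0, -1]]

```text
time: 9.95
tool_pos: [0.5337, 0.441, 0.0144]
tool_rot: [0.001, 0.998, -0.058, -0.001]
contact_force: [-4.3, -3.8, 9.6]
gripper_width: 0.627
```

```bash
python3 go.py cur 532.7,441,14,-6.8; python3 shot.py w7
```

```text
cur [533.7 441.   14.4  -6.7] tilt 0.16 time 9.95 j [ 0.58  0.41  1.58 -0.    1.16  0.7 ]
532.7,441,14,-6.8 turn 0.03 shift-before-turn [-0.02  0.    0.01] shift-after-turn [-0.02  0.    0.01] norm 0.03
9.95 [0.5337 0.441  0.0144] [ 0.993 -0.116 -0.002] [ 5.830e-01  4.110e-01  1.577e+00 -1.000e-03  1.156e+00  7.000e-01]
```

View pics/w7.png

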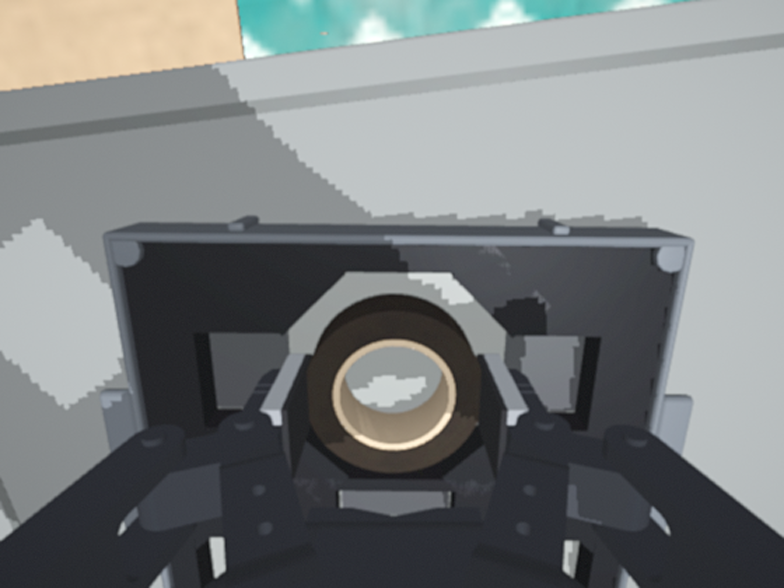

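carry_out:
  moves:
    - [[0, 0, 0, 0, 0, 0, 0.9], [0, 0, 0, 0, 0, 0, 0.9], [0, 0, 0, 0, 0, 0, 0.9], [0, 0, 0, 0, 0, 0, 0.9], [0, 0, 0, 0, 0, 0, 0.9], [0, 0, 0, 0, 0, 0, 0.9]]

```text
time: 10.5
tool_pos: [0.5339, 0.4416, 0.0137]
tool_rot: [0.0, 0.998, -0.058, -0.0]
contact_force: [0.0, -0.1, 0.8]
gripper_width: 0.95
```

carry_out:
  moves:
    - [[0, 0, 0, 0, 0, -0.4, 0.9], [0, 0, 0, 0, 0, -0.8, 0.9], [0, 0, 0, 0, 0, -0.8, 0.9], [0, 0, 0, 0, 0, -0.8, 0.9], [0, 0, 0, 0, 0, 0, 0.9], [0, 0, 0, 0, 0, 0, 0.9]]

```text
time: 11.0
tool_pos: [0.5362, 0.4431, 0.1315]
tool_rot: [-0.002, 0.998, -0.058, 0.003]
contact_force: [-0.0, -0.8, -0.4]
gripper_width: 0.954
```

```bash
python3 go.py cur 471,78,120,-76; python3 shot.py w8
```

```text
cur [536.2 443.1 131.5  -6.6] tilt 0.46 time 11.0 j [ 0.58  0.28  1.53 -0.    1.33  0.7 ]
471,78,120,-76 turn 13.87 shift-before-turn [-0.56  9.25  0.29] shift-after-turn [8.46 3.79 0.29] norm 9.28
11.0 [0.5362 0.4431 0.1315] [ 0.993 -0.116  0.006] [ 0.584  0.283  1.525 -0.     1.325  0.7  ]
```

View pics/w8.png

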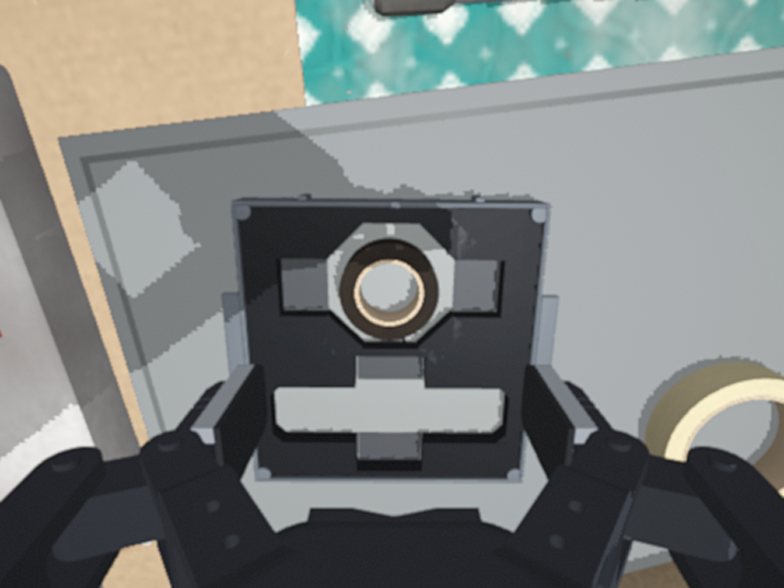

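```bash
python3 go.py cur 484.5,-36,131,-6.6 484.5,-36,70,-101 484.5,-36,7,-101
```

```text
cur [534.8 442.2 128.5  -6.6] tilt 0.19 time 11.05 j [ 0.58  0.29  1.53 -0.    1.33  0.7 ]
484.5,-36,131,-6.6 turn -0.01 shift-before-turn [ 0.13 12.02 -0.06] shift-after-turn [ 0.12 12.02 -0.06] norm 12.02
484.5,-36,70,-101 turn 18.88 shift-before-turn [ 0.   -0.    1.52] shift-after-turn [-0.    0.    1.52] norm 1.52
484.5,-36,7,-101 turn -0.0 shift-before-turn [-0.    0.    1.58] shift-after-turn [-0.    0.    1.58] norm 1.58
```

carry_out:
  moves:
    - [[0, 0, 0, 0.01, 0.92, 0, 0.3], [0, 0, 0, 0.01, 0.92, 0, 0.3], [0, 0, 0, 0.01, 0.92, 0, 0.3], [0, 0, 0, 0.01, 0.92, 0, 0.3], [0, 0, 0, 0.01, 0.92, 0, 0.3], [0, 0, 0, 0.01, 0.92, 0, 0.3], [0, 0, 0, 0.01, 0.92, 0, 0.3], [0, 0, 0, 0.01, 0.92, 0, 0.3]]

```text
time: 11.72
tool_pos: [0.5013, 0.1471, 0.1243]
tool_rot: [0.0, 0.998, -0.058, -0.002]
contact_force: [1.1, -0.8, -0.2]
gripper_width: 0.654
```

carry_out:
  moves:
    - [[0, 0, 0, 0.01, 0.92, 0, 0.3], [0, 0, 0, 0.01, 0.92, 0, 0.3], [0, 0, 0, 0.01, 0.92, 0, 0.3], [0, 0, 0, 0.01, 0.92, 0, 0.3], [0, 0, 0, 0.01, 0.92, 0, 0.3], [0, 0, 0.99, 0, 0, 0, 0.3], [0, 0, 0.99, 0, 0, 0, 0.3], [0, 0, 0.99, 0, 0, 0, 0.3]]

```text
time: 12.38
tool_pos: [0.4824, -0.0348, 0.1244]
tool_rot: [-0.0, 0.982, -0.19, -0.002]
contact_force: [0.1, 0.3, 0.5]
gripper_width: 0.654
```

carry_out:
  moves:
    - [[0, 0, 0.99, 0, 0, 0.1, 0.3], [0, 0, 0.99, 0, 0, 0.1, 0.3], [0, 0, 0.99, 0, 0, 0.1, 0.3], [0, 0, 0.99, 0, 0, 0.1, 0.3], [0, 0, 0.99, 0, 0, 0.1, 0.3], [0, 0, 0.99, 0, 0, 0.1, 0.3], [0, 0, 0.99, 0, 0, 0.1, 0.3], [0, 0, 0.99, 0, 0, 0.1, 0.3]]

```text
time: 13.05
tool_pos: [0.4824, -0.0338, 0.0921]
tool_rot: [0.001, 0.86, -0.51, -0.002]
contact_force: [-1.2, -0.6, -0.9]
gripper_width: 0.649
```

carry_out:
  moves:
    - [[0, 0, 0.99, 0, 0, 0, 0.3], [0, 0, 0.99, 0, 0, 0, 0.3], [0, 0, 0.99, 0, 0, 0, 0.3], [0, 0, 0.99, 0, 0, 0, 0.3], [0, 0, 0.99, 0, 0, 0, 0.3], [0, 0, 0.99, 0, 0, 0, 0.3], [0, 0, 0.99, 0, 0, 0, 0.3], [0, 0, 0.99, 0, 0, 0, 0.3]]

```text
time: 13.72
tool_pos: [0.4825, -0.0338, 0.0924]
tool_rot: [-0.001, -0.636, 0.771, 0.001]
contact_force: [0.1, -1.4, 0.5]
gripper_width: 0.651
```

carry_out:
  moves:
    - [[0, 0, 0, 0, 0, 0, 0.3], [0, 0, 0, 0, 0, 0, 0.3]]

```text
time: 13.88
tool_pos: [0.4829, -0.0339, 0.0928]
tool_rot: [-0.001, -0.639, 0.769, 0.001]
contact_force: [-0.2, -0.1, -1.6]
gripper_width: 0.652
```

```bash
python3 go.py cur 484.5,-36,7,-101; python3 shot.py w9
```

```text
cur [ 482.9  -33.9   92.8 -100.6] tilt 0.15 time 13.8833 j [-0.22 -0.16  2.06  0.    1.25  1.53]
484.5,-36,7,-101 turn 0.09 shift-before-turn [ 0.04 -0.05  2.15] shift-after-turn [ 0.04 -0.05  2.15] norm 2.15
13.8833 [ 0.4829 -0.0339  0.0928] [-0.183 -0.983 -0.   ] [-0.224 -0.159  2.058  0.     1.246  1.531]
```

View pics/w9.png

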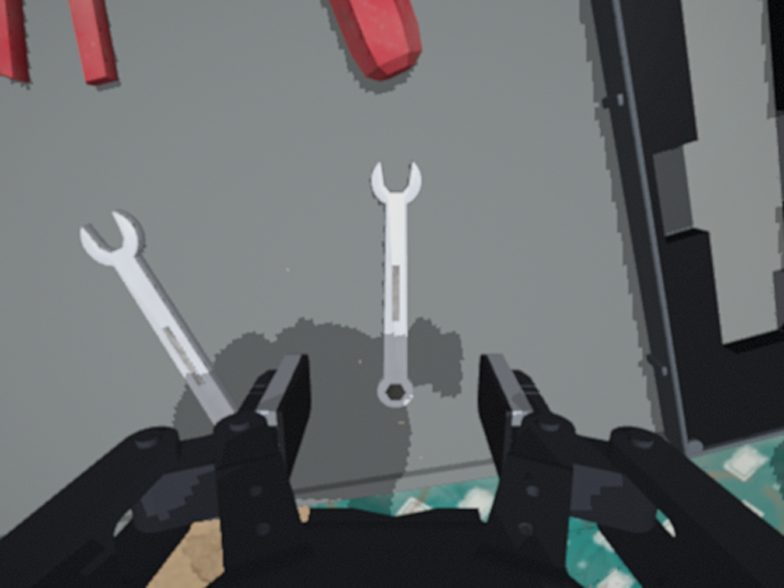

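carry_out:
  moves:
    - [[0, 0, 0.05, 0.03, -0.05, 0.6, 0.3], [0, 0, 0.05, 0, 0, 0.6, 0.3], [0, 0, 0, 0, 0, 0.6, 0.3], [0, 0, 0, 0, 0, 0.35, 0.3], [0, 0, 0, 0, 0, 0, 0.3], [0, 0, 0, 0, 0, 0, 0.3]]

```text
time: 14.43
tool_pos: [0.4846, -0.0354, 0.0072]
tool_rot: [-0.001, -0.635, 0.772, 0.001]
contact_force: [1.0, -0.0, 0.3]
gripper_width: 0.652
```

carry_out:
  moves:
    - [[0, 0, 0, 0, 0, 0, -1], [0, 0, 0, 0, 0, 0, -1], [0, 0, 0, 0, 0, 0, -1], [0, 0, 0, 0, 0, 0, -1], [0, 0, 0, 0, 0, 0, -1], [0, 0, 0, 0, 0, 0, -1], [0, 0, 0, 0, 0, 0, -1], [0, 0, 0, 0, 0, 0, -1]]

```text
time: 15.1
tool_pos: [0.4867, -0.0359, 0.0096]
tool_rot: [0.001, -0.635, 0.773, -0.001]
contact_force: [-0.9, -0.4, 5.9]
gripper_width: 0.095
```

carry_out:
  moves:
    - [[0, 0, 0, 0, 0, -0.4, -1], [0, 0, 0, 0, 0, -0.6, -1], [0, 0, 0, 0, 0, -0.6, -1], [0, 0, 0, 0, 0, 0, -1], [0, 0, 0, 0, 0, 0, -1]]

```text
time: 15.52
tool_pos: [0.4867, -0.0359, 0.0733]
tool_rot: [0.001, -0.635, 0.773, -0.001]
contact_force: [-0.6, 0.6, -2.4]
gripper_width: 0.096
```

```bash
python3 go.py cur 523,359.5,70,-101 523,359.5,70,-96.8  523,359.5,13,-96.8; python3 shot.py w10
```

```text
cur [ 486.7  -35.9   73.3 -101.2] tilt 0.2 time 15.5167 j [-0.23 -0.13  2.06  0.    1.2   1.54]
523,359.5,70,-101 turn -0.04 shift-before-turn [-9.87  1.03  0.08] shift-after-turn [-9.88  1.    0.08] norm 9.93
523,359.5,70,-96.8 turn -0.84 shift-before-turn [-0.  0. -0.] shift-after-turn [-0.  0. -0.] norm 0.0
523,359.5,13,-96.8 turn -0.0 shift-before-turn [-0.    0.    1.42] shift-after-turn [-0.    0.    1.42] norm 1.42
15.5167 [ 0.4867 -0.0359  0.0733] [-0.194 -0.981  0.   ] [-0.226 -0.126  2.064  0.     1.2    1.54 ]
```

View pics/w10.png

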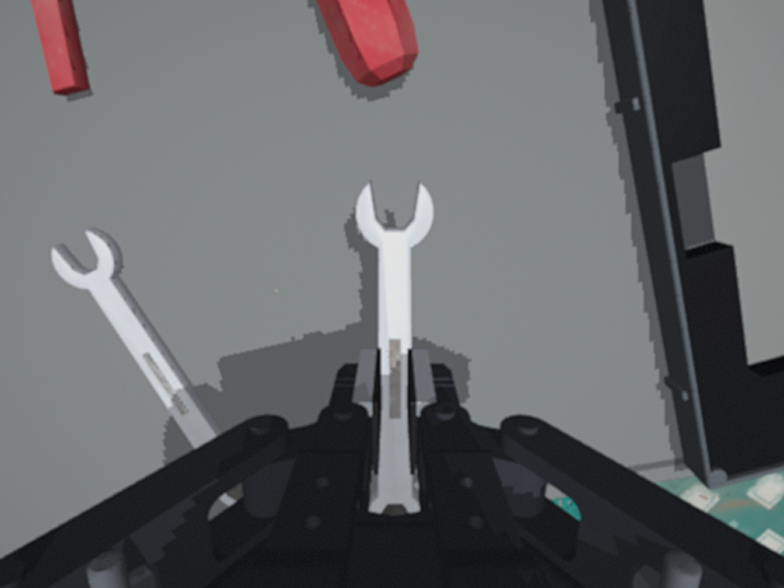

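carry_out:
  moves:
    - [[0, 0, 0, -0.6, 0.06, 0, -1], [0, 0, 0, -0.9, 0.09, 0, -1], [0, 0, 0, -0.9, 0.09, 0, -1], [0, 0, 0, -0.9, 0.1, 0, -1], [0, 0, 0, -0.9, 0.1, 0, -1], [0, 0, 0, -0.9, 0.1, 0, -1], [0, 0, 0, -0.9, 0.1, 0, -1], [0, 0, 0, -0.9, 0.1, 0, -1]]

```text
time: 16.23
tool_pos: [0.5083, 0.2421, 0.0693]
tool_rot: [-0.002, -0.635, 0.773, 0.001]
contact_force: [0.5, -0.8, -1.1]
gripper_width: 0.099
```

carry_out:
  moves:
    - [[0, 0, 0, -0.9, 0.1, 0, -1], [0, 0, 0, -0.9, 0.1, 0, -1], [0, 0, 0, -0.7, 0.1, 0, -1], [0, 0, 0, -0.45, 0.05, 0, -1], [0, 0, -0.87, 0, 0, 0, -1], [0, 0, 0, 0, 0, 0, -1], [0, 0, 0, 0, 0, 0, -1], [0, 0, 0, 0, 0, 0, -1]]

```text
time: 16.9
tool_pos: [0.5185, 0.3583, 0.0704]
tool_rot: [-0.001, -0.663, 0.749, 0.0]
contact_force: [-0.1, -0.7, -2.2]
gripper_width: 0.096
```

```bash
python3 go.py cur 523,359.5,16,-96.8; python3 shot.py w11
```

```text
cur [518.5 358.3  70.4 -97. ] tilt 0.16 time 16.9 j [ 0.49  0.21  1.72 -0.    1.21  2.18]
523,359.5,16,-96.8 turn -0.03 shift-before-turn [-0.04 -0.11  1.36] shift-after-turn [-0.04 -0.11  1.36] norm 1.36
16.9 [0.5185 0.3583 0.0704] [-0.121 -0.993  0.002] [ 0.487  0.212  1.719 -0.     1.213  2.179]
```

View pics/w11.png

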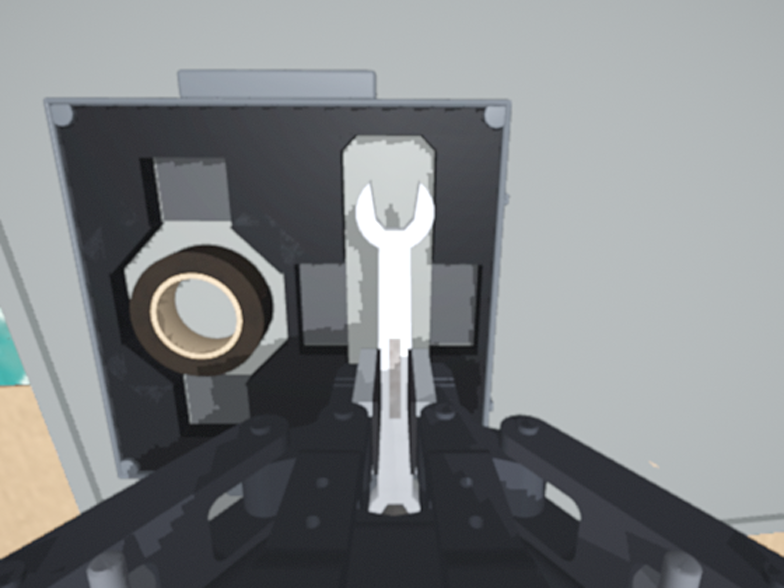

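carry_out:
  moves:
    - [[0, 0, 0, -0.04, -0.15, 0.4, -1], [0, 0, 0, 0, 0, 0.4, -1], [0, 0, 0, 0, 0, 0.36, -1], [0, 0, 0, 0, 0, 0.18, -1], [0, 0, 0, 0, 0, 0, -1], [0, 0, 0, 0, 0, 0, -1]]

```text
time: 17.45
tool_pos: [0.5254, 0.3598, 0.0181]
tool_rot: [-0.0, -0.663, 0.748, 0.0]
contact_force: [0.5, -0.1, -1.2]
gripper_width: 0.096
```

```bash
python3 go.py cur 525,359.5,16,-96.8; python3 shot.py w12
```

```text
cur [525.4 359.8  18.1 -96.9] tilt 0.04 time 17.45 j [0.48 0.29 1.72 0.   1.13 2.17]
525,359.5,16,-96.8 turn -0.02 shift-before-turn [0.01 0.01 0.05] shift-after-turn [0.01 0.01 0.05] norm 0.05
17.45 [0.5254 0.3598 0.0181] [-0.12  -0.993  0.   ] [0.484 0.293 1.722 0.    1.127 2.175]
```

View pics/w12.png

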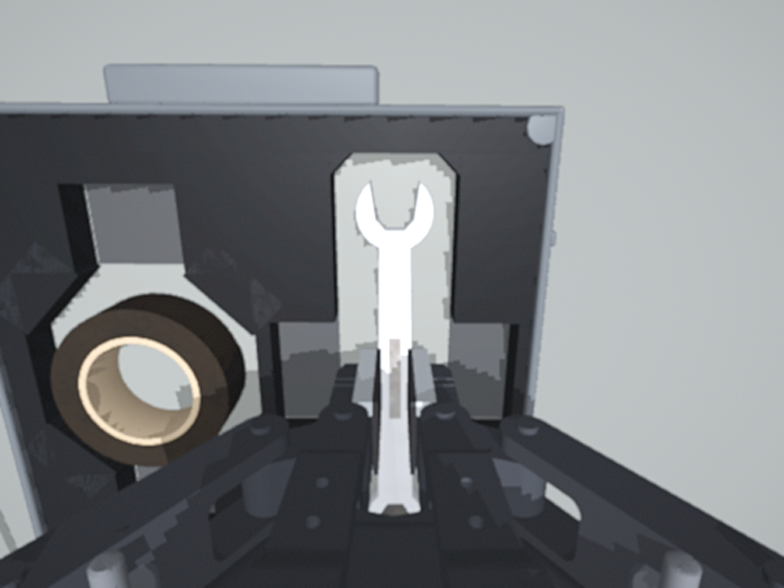

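carry_out:
  moves:
    - [[0, 0, 0, 0, 0, 0.05, -1], [0, 0, 0, 0, 0, 0, -0.2], [0, 0, 0, 0, 0, 0, -0.2], [0, 0, 0, 0, 0, 0, -0.2], [0, 0, 0, 0, 0, 0, -0.2], [0, 0, 0, 0, 0, 0, -0.2], [0, 0, 0, 0, 0, -0.3, -0.2]]

```text
time: 18.08
tool_pos: [0.5237, 0.3592, 0.0263]
tool_rot: [-0.002, -0.664, 0.748, 0.001]
contact_force: [-0.5, -0.7, -0.7]
gripper_width: 0.405
```

carry_out:
  moves:
    - [[0, 0, 0, 0, 0, -0.6, -0.2], [0, 0, 0, 0, 0, -0.8, -0.2], [0, 0, 0, 0, 0, -0.8, 0.3], [0, 0, 0, 0, 0, 0, 0.3], [0, 0, 0, 0, 0, 0, 0.3], [0, 0, 0, 0, 0, 0, 0.3]]

```text
time: 18.58
tool_pos: [0.5255, 0.3602, 0.1171]
tool_rot: [0.0, -0.664, 0.748, -0.0]
contact_force: [-0.3, 0.9, -1.3]
gripper_width: 0.652
```

```bash
python3 go.py cur 471,78,105,-96.9 471,78,92,-76; python3 shot.py w13
```

```text
cur [525.5 360.2 117.1 -96.8] tilt 0.04 time 18.5833 j [0.48 0.17 1.68 0.   1.29 2.17]
471,78,105,-96.9 turn 0.01 shift-before-turn [7.17 0.51 0.3 ] shift-after-turn [7.17 0.51 0.3 ] norm 7.19
471,78,92,-76 turn -4.18 shift-before-turn [-0.    0.    0.32] shift-after-turn [ 0.   -0.    0.32] norm 0.32
18.5833 [0.5255 0.3602 0.1171] [-0.119 -0.993 -0.   ] [0.484 0.173 1.68  0.    1.289 2.174]
```

View pics/w13.png

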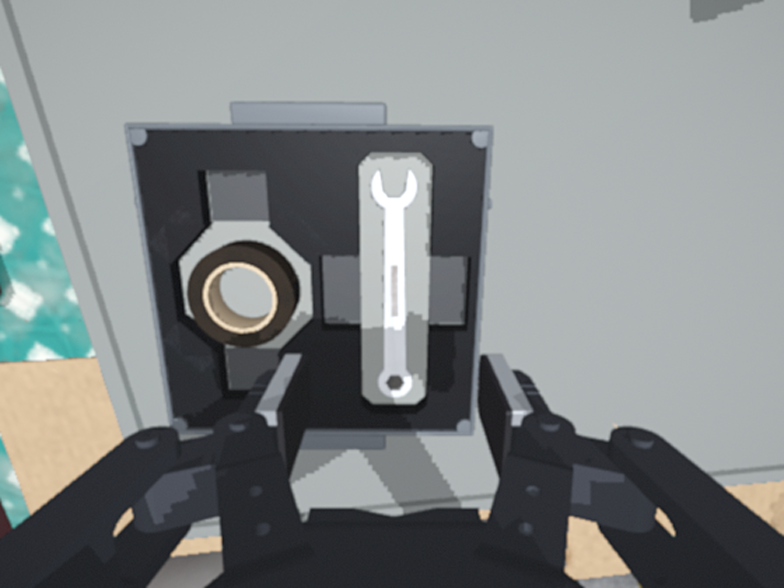

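carry_out:
  moves:
    - [[0, 0, 0, 0.9, 0.06, 0, 0.3], [0, 0, 0, 0.9, 0.06, 0, 0.3], [0, 0, 0, 0.9, 0.06, 0, 0.3], [0, 0, 0, 0.9, 0.07, 0, 0.3], [0, 0, 0, 0.9, 0.07, 0, 0.3], [0, 0, 0, 0.9, 0.07, 0, 0.3], [0, 0, 0, 0.9, 0.06, 0, 0.3], [0, 0, 0, 0.87, 0.06, 0, 0.3]]

```text
time: 19.3
tool_pos: [0.4691, 0.0763, 0.1146]
tool_rot: [-0.001, -0.664, 0.748, 0.001]
contact_force: [0.4, -0.5, 0.3]
gripper_width: 0.652
```

carry_out:
  moves:
    - [[0, 0, -0.85, 0, 0, 0.1, 0.3], [0, 0, -0.85, 0, 0, 0.2, 0.3], [0, 0, -0.85, 0, 0, 0.2, 0.3], [0, 0, -0.85, 0, 0, 0.1, 0.3], [0, 0, -0.78, 0, 0, 0, 0.3], [0, 0, 0, 0, 0, 0, 0.3], [0, 0, 0, 0, 0, 0, 0.3], [0, 0, 0, 0, 0, 0, 0.3]]

```text
time: 19.97
tool_pos: [0.4706, 0.0779, 0.0918]
tool_rot: [0.0, 0.788, -0.616, -0.001]
contact_force: [-1.1, 0.1, 0.6]
gripper_width: 0.649
```

```bash
python3 go.py cur 471,78,9,-76; python3 shot.py w14
```

```text
cur [470.6  77.9  91.8 -76. ] tilt 0.08 time 19.9667 j [ 0.01 -0.18  2.08  0.    1.25  1.33]
471,78,9,-76 turn -0.01 shift-before-turn [-0.   -0.01  2.07] shift-after-turn [-0.   -0.01  2.07] norm 2.07
19.9667 [0.4706 0.0779 0.0918] [ 0.241 -0.97  -0.   ] [ 0.008 -0.178  2.075  0.     1.245  1.335]
```

View pics/w14.png

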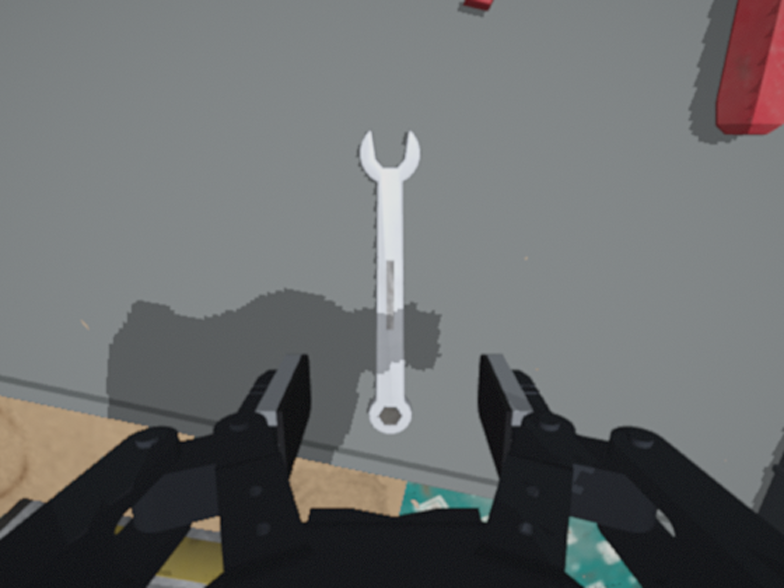

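carry_out:
  moves:
    - [[0, 0, 0, -0.03, 0, 0.6, 0.3], [0, 0, 0, 0, 0, 0.6, 0.3], [0, 0, 0, 0, 0, 0.55, 0.3], [0, 0, 0, 0, 0, 0.32, 0.3], [0, 0, 0, 0, 0, 0, 0.3], [0, 0, 0, 0, 0, 0, 0.3]]

```text
time: 20.52
tool_pos: [0.4702, 0.079, 0.0092]
tool_rot: [0.001, 0.788, -0.615, -0.001]
contact_force: [-0.1, -0.6, -0.1]
gripper_width: 0.649
```

carry_out:
  moves:
    - [[0, 0, 0, 0, 0, 0, -1], [0, 0, 0, 0, 0, 0, -1], [0, 0, 0, 0, 0, 0, -1], [0, 0, 0, 0, 0, 0, -1], [0, 0, 0, 0, 0, 0, -1], [0, 0, 0, 0, 0, 0, -1], [0, 0, 0, 0, 0, 0, -1], [0, 0, 0, 0, 0, 0, -1]]

```text
time: 21.18
tool_pos: [0.4719, 0.079, 0.0112]
tool_rot: [-0.001, 0.788, -0.615, 0.001]
contact_force: [-1.8, -0.0, 6.3]
gripper_width: 0.111
```

carry_out:
  moves:
    - [[0, 0, 0, 0, 0, -0.4, -1], [0, 0, 0, 0, 0, -0.6, -1], [0, 0, 0, 0, 0, -0.6, -1], [0, 0, 0, 0, 0, 0, -1], [0, 0, 0, 0, 0, 0, -1]]

```text
time: 21.6
tool_pos: [0.472, 0.079, 0.0752]
tool_rot: [-0.001, 0.788, -0.615, 0.001]
contact_force: [0.9, -0.5, -1.5]
gripper_width: 0.113
```

```bash
python3 go.py cur 514.5,-203,73,-76 514.5,-203,73,-83.3; python3 shot.py w15
```

```text
cur [472.   79.   75.2 -75.9] tilt 0.21 time 21.6 j [ 0.01 -0.15  2.08 -0.    1.21  1.34]
514.5,-203,73,-76 turn 0.01 shift-before-turn [7.1  0.68 0.05] shift-after-turn [7.1  0.67 0.05] norm 7.13
514.5,-203,73,-83.3 turn 1.46 shift-before-turn [ 0. -0. -0.] shift-after-turn [ 0. -0. -0.] norm 0.0
21.6 [0.472  0.079  0.0752] [ 0.243 -0.97   0.001] [ 0.01  -0.153  2.085 -0.     1.207  1.336]
```

View pics/w15.png

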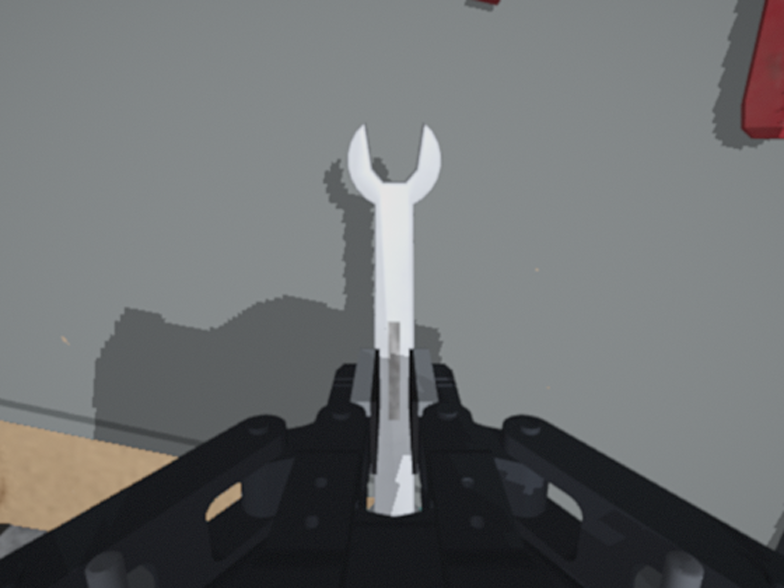

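carry_out:
  moves:
    - [[0, 0, 0, 0.6, 0.06, 0, -1], [0, 0, 0, 0.9, 0.09, 0, -1], [0, 0, 0, 0.9, 0.09, 0, -1], [0, 0, 0, 0.9, 0.09, 0, -1], [0, 0, 0, 0.9, 0.09, 0, -1], [0, 0, 0, 0.9, 0.09, 0, -1], [0, 0, 0, 0.9, 0.08, 0, -1], [0, 0, 0, 0.7, 0.06, 0, -1]]

```text
time: 22.32
tool_pos: [0.5093, -0.1892, 0.0714]
tool_rot: [0.0, 0.788, -0.616, -0.002]
contact_force: [0.2, 0.1, -0.7]
gripper_width: 0.11
```

carry_out:
  moves:
    - [[0, 0, 0.73, 0.4, 0.03, 0, -1], [0, 0, 0.73, 0, 0, 0, -1], [0, 0, 0, 0, 0, 0, -1], [0, 0, 0, 0, 0, 0, -1], [0, 0, 0, 0, 0, 0, -1]]

```text
time: 22.73
tool_pos: [0.5124, -0.2021, 0.0722]
tool_rot: [0.0, 0.748, -0.664, -0.001]
contact_force: [-0.4, 0.1, -1.8]
gripper_width: 0.11
```

```bash
python3 go.py cur 515.5,-203,18,-83.3; python3 shot.py w16
```

```text
cur [ 512.4 -202.1   72.2  -83.1] tilt 0.15 time 22.7333 j [-0.51  0.03  1.91  0.    1.2   0.94]
515.5,-203,18,-83.3 turn 0.03 shift-before-turn [ 0.03 -0.07  1.36] shift-after-turn [ 0.03 -0.07  1.36] norm 1.36
22.7333 [ 0.5124 -0.2021  0.0722] [ 0.12  -0.993 -0.002] [-0.511  0.033  1.913  0.     1.198  0.94 ]
```

View pics/w16.png

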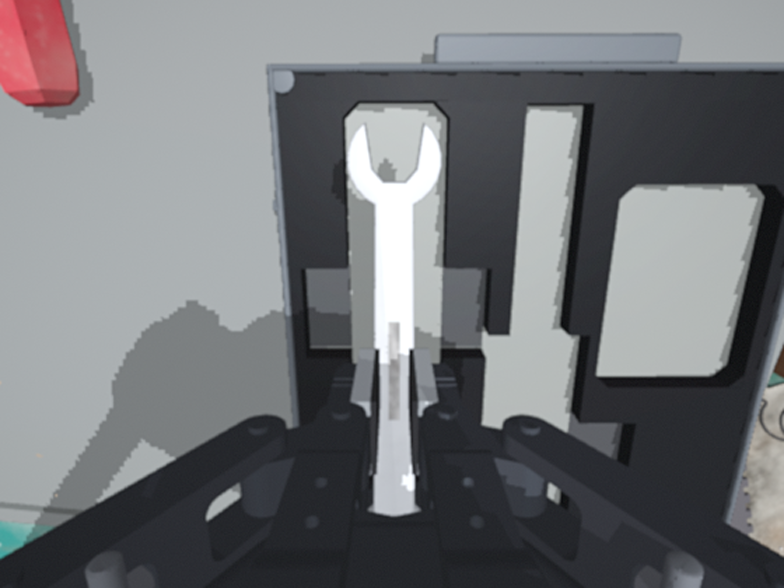

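carry_out:
  moves:
    - [[0, 0, 0, 0.03, -0.07, 0.4, -1], [0, 0, 0, 0, 0, 0.4, -1], [0, 0, 0, 0, 0, 0.36, -1], [0, 0, 0, 0, 0, 0.2, -1], [0, 0, 0, 0, 0, 0, -1], [0, 0, 0, 0, 0, 0, -1]]

```text
time: 23.28
tool_pos: [0.5163, -0.2035, 0.0192]
tool_rot: [0.0, 0.748, -0.664, -0.0]
contact_force: [0.2, -0.2, -0.9]
gripper_width: 0.112
```

```bash
python3 go.py cur 515.5,-203,17.5,-83.3; python3 shot.py w17
```

```text
cur [ 516.3 -203.5   19.2  -83.2] tilt 0.02 time 23.2833 j [-0.51  0.12  1.92 -0.    1.1   0.94]
515.5,-203,17.5,-83.3 turn 0.02 shift-before-turn [-0.01  0.02  0.04] shift-after-turn [-0.01  0.02  0.04] norm 0.05
23.2833 [ 0.5163 -0.2035  0.0192] [ 0.119 -0.993 -0.   ] [-0.51   0.119  1.925 -0.     1.099  0.942]
```

View pics/w17.png

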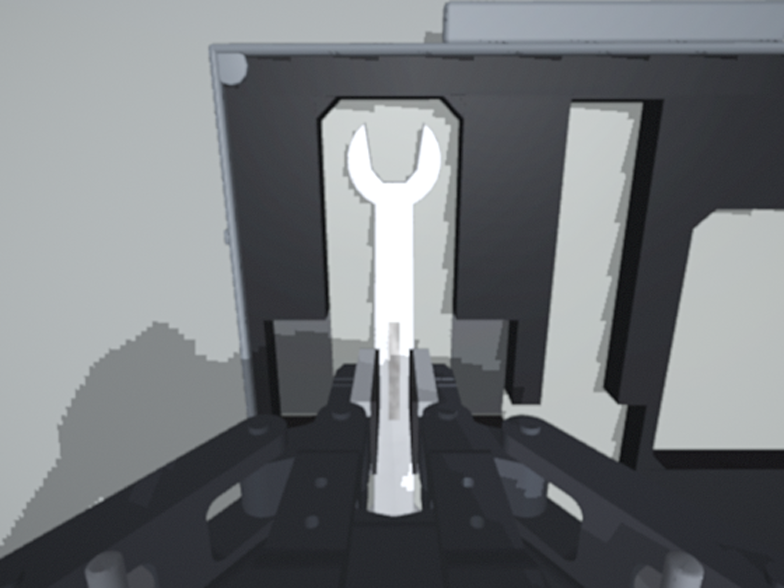

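Well centred; lower 1.5 mm, release, lift.

carry_out:
  moves:
    - [[0, 0, 0, 0, 0, 0.04, -1], [0, 0, 0, 0, 0, 0, -0.2], [0, 0, 0, 0, 0, 0, -0.2], [0, 0, 0, 0, 0, 0, -0.2], [0, 0, 0, 0, 0, 0, -0.2], [0, 0, 0, 0, 0, 0, -0.2], [0, 0, 0, 0, 0, -0.3, -0.2]]

```text
time: 23.92
tool_pos: [0.5145, -0.203, 0.0277]
tool_rot: [0.001, 0.748, -0.664, -0.002]
contact_force: [-0.2, 0.8, -0.7]
gripper_width: 0.402
```

carry_out:
  moves:
    - [[0, 0, 0, 0, 0, -0.6, -0.2], [0, 0, 0, 0, 0, -0.8, -0.2], [0, 0, 0, 0, 0, -0.8, 0.6], [0, 0, 0, 0, 0, 0, 0.6], [0, 0, 0, 0, 0, 0, 0.6], [0, 0, 0, 0, 0, 0, 0.6]]

```text
time: 24.42
tool_pos: [0.5163, -0.204, 0.1183]
tool_rot: [-0.0, 0.748, -0.664, 0.0]
contact_force: [0.3, 0.6, -0.5]
gripper_width: 0.803
```

```bash
python3 go.py cur 625,-47,118,-83.2 625,-47,95,-77.3 625,-47,14,-77.3; python3 shot.py w18
```

```text
cur [ 516.3 -204.   118.3  -83.2] tilt 0.04 time 24.4167 j [-0.51 -0.02  1.88 -0.    1.28  0.94]
625,-47,118,-83.2 turn -0.01 shift-before-turn [-3.58 -3.16  0.01] shift-after-turn [-3.58 -3.16  0.01] norm 4.77
625,-47,95,-77.3 turn -1.18 shift-before-turn [ 0.   -0.    0.57] shift-after-turn [ 0.   -0.    0.57] norm 0.57
625,-47,14,-77.3 turn -0.0 shift-before-turn [ 0.   -0.    2.02] shift-after-turn [ 0.   -0.    2.02] norm 2.02
24.4167 [ 0.5163 -0.204   0.1183] [ 0.118 -0.993  0.   ] [-0.51  -0.016  1.878 -0.     1.279  0.943]
```

View pics/w18.png

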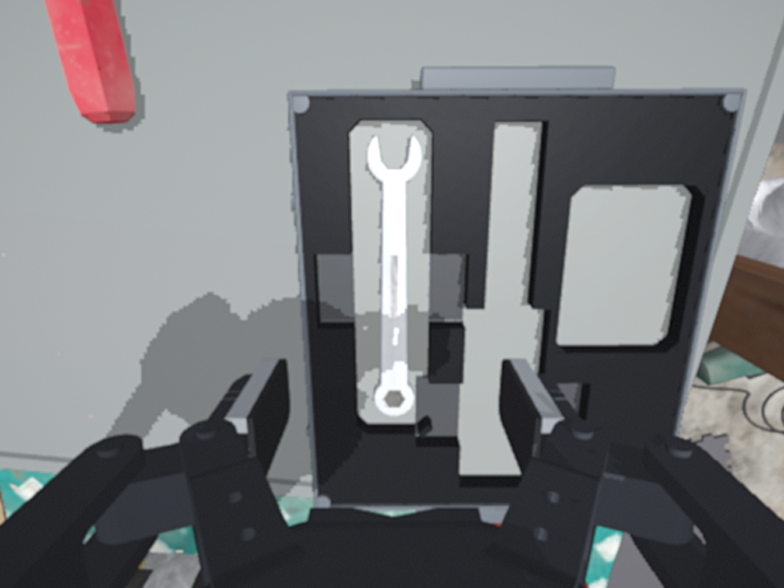

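carry_out:
  moves:
    - [[0, 0, 0, -0.72, -0.63, 0, 0.6], [0, 0, 0, -0.72, -0.63, 0, 0.6], [0, 0, 0, -0.72, -0.63, 0, 0.6], [0, 0, 0, -0.72, -0.63, 0, 0.6], [0, 0, 0, -0.7, -0.64, 0, 0.6], [0, 0, -0.6, 0, 0, 0.3, 0.6], [0, 0, -0.6, 0, 0, 0.3, 0.6]]

```text
time: 25.05
tool_pos: [0.6255, -0.0447, 0.0924]
tool_rot: [0.0, 0.783, -0.622, -0.001]
contact_force: [0.1, -0.4, -1.3]
gripper_width: 0.796
```

carry_out:
  moves:
    - [[0, 0, 0, 0, 0, 0, 0.6], [0, 0, 0, 0, 0, 0, 0.6], [0, 0, 0, 0, 0, 0, 0.6]]

```text
time: 25.3
tool_pos: [0.6244, -0.0471, 0.0931]
tool_rot: [0.0, 0.781, -0.625, -0.001]
contact_force: [-0.4, -0.3, 0.2]
gripper_width: 0.798
```

```bash
python3 go.py cur 625,-47,9,-77.3; python3 shot.py w19
```

```text
cur [624.4 -47.1  93.1 -77.3] tilt 0.08 time 25.3 j [-0.19  0.18  1.72  0.    1.25  1.16]
625,-47,9,-77.3 turn -0.01 shift-before-turn [ 0.   -0.02  2.1 ] shift-after-turn [ 0.   -0.02  2.1 ] norm 2.1
25.3 [ 0.6244 -0.0471  0.0931] [ 0.219 -0.976 -0.001] [-0.194  0.176  1.719  0.     1.248  1.156]
```

View pics/w19.png

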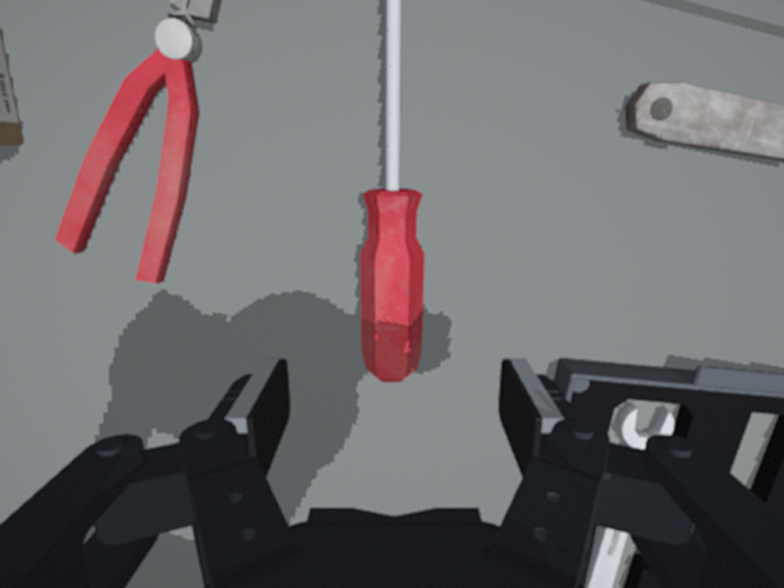

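```bash
python3 - <<'E'
from h import *
f=dict(np.load('w19.npz'));T=f['tool']@f['hand_eye']
for z in (.012,.018,.025): print(z,ray(f,np.array([(390,380),(393,190)])/1.4,T,z).round(4).tolist())
E
```

```text
0.012 [[0.579, -0.0559, 0.012], [0.6767, -0.0356, 0.012]]
0.018 [[0.5821, -0.0552, 0.018], [0.6772, -0.0355, 0.018]]
0.025 [[0.5857, -0.0545, 0.025], [0.6778, -0.0354, 0.025]]
```

carry_out:
  moves:
    - [[0, 0, 0, 0, -0.02, 0.6, 0.6], [0, 0, 0, 0, 0, 0.6, 0.6], [0, 0, 0, 0, 0, 0.55, 0.6], [0, 0, 0, 0, 0, 0.35, 0.6], [0, 0, 0, 0, 0, 0, 0.6], [0, 0, 0, 0, 0, 0, 0.6]]

```text
time: 25.85
tool_pos: [0.6255, -0.0469, 0.0096]
tool_rot: [0.0, 0.781, -0.625, -0.0]
contact_force: [0.3, -0.6, 1.0]
gripper_width: 0.793
```

carry_out:
  moves:
    - [[0, 0, 0, 0, 0, 0, -1], [0, 0, 0, 0, 0, 0, -1], [0, 0, 0, 0, 0, 0, -1], [0, 0, 0, 0, 0, 0, -1], [0, 0, 0, 0, 0, 0, -1], [0, 0, 0, 0, 0, 0, -1], [0, 0, 0, 0, 0, 0, -1], [0, 0, 0, 0, 0, 0, -1]]

```text
time: 26.52
tool_pos: [0.6272, -0.0469, 0.012]
tool_rot: [-0.001, 0.781, -0.624, 0.001]
contact_force: [-1.3, 0.1, 5.4]
gripper_width: 0.324
```

carry_out:
  moves:
    - [[0, 0, 0, 0, 0, -0.4, -1], [0, 0, 0, 0, 0, -0.6, -1], [0, 0, 0, 0, 0, -0.6, -1], [0, 0, 0, 0, 0, 0, -1], [0, 0, 0, 0, 0, 0, -1]]

```text
time: 26.93
tool_pos: [0.6272, -0.047, 0.0759]
tool_rot: [-0.001, 0.781, -0.624, 0.002]
contact_force: [-0.3, -0.3, -0.6]
gripper_width: 0.322
```

```bash
python3 go.py cur 447.5,-275.3,75,-77.3 447.5,-275.3,75,-83.3; python3 shot.py w20
```

```text
cur [627.2 -47.   75.9 -77.2] tilt 0.25 time 26.9333 j [-0.19  0.2   1.73 -0.    1.21  1.16]
447.5,-275.3,75,-77.3 turn 0.01 shift-before-turn [4.58 5.64 0.02] shift-after-turn [4.58 5.64 0.02] norm 7.26
447.5,-275.3,75,-83.3 turn 1.2 shift-before-turn [ 0. -0. -0.] shift-after-turn [ 0. -0. -0.] norm 0.0
26.9333 [ 0.6272 -0.047   0.0759] [ 0.221 -0.975  0.002] [-0.193  0.199  1.725 -0.     1.213  1.155]
```

View pics/w20.png

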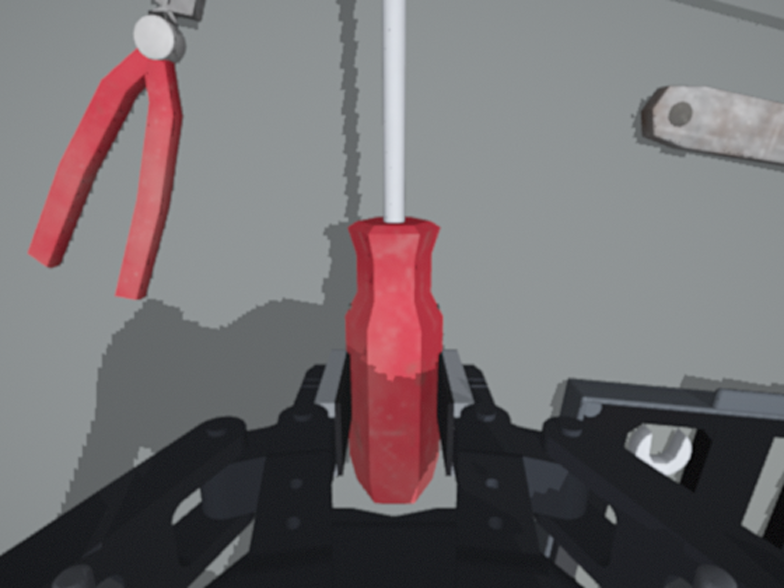

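carry_out:
  moves:
    - [[0, 0, 0, 0.35, 0.45, 0, -1], [0, 0, 0, 0.55, 0.68, 0, -1], [0, 0, 0, 0.55, 0.68, 0, -1], [0, 0, 0, 0.55, 0.68, 0, -1], [0, 0, 0, 0.55, 0.68, 0, -1], [0, 0, 0, 0.55, 0.68, 0, -1], [0, 0, 0, 0.55, 0.68, 0, -1], [0, 0, 0, 0.55, 0.68, 0, -1]]

```text
time: 27.65
tool_pos: [0.4571, -0.2567, 0.0715]
tool_rot: [0.0, 0.781, -0.624, -0.002]
contact_force: [1.0, -1.2, -0.3]
gripper_width: 0.325
```

carry_out:
  moves:
    - [[0, 0, 0, 0.35, 0.4, 0, -1], [0, 0, 0.6, 0, 0, 0, -1], [0, 0, 0.6, 0, 0, 0, -1], [0, 0, 0, 0, 0, 0, -1], [0, 0, 0, 0, 0, 0, -1], [0, 0, 0, 0, 0, 0, -1]]

```text
time: 28.15
tool_pos: [0.4466, -0.2731, 0.0726]
tool_rot: [0.0, 0.748, -0.664, -0.001]
contact_force: [0.6, -1.0, -0.3]
gripper_width: 0.321
```

```bash
python3 go.py cur 448.7,-275.1,18,-83.3; python3 shot.py w21
```

```text
cur [ 446.6 -273.1   72.6  -83.2] tilt 0.12 time 28.15 j [-0.69 -0.03  1.98 -0.    1.2   0.76]
448.7,-275.1,18,-83.3 turn 0.03 shift-before-turn [ 0.06 -0.05  1.36] shift-after-turn [ 0.06 -0.05  1.36] norm 1.37
28.15 [ 0.4466 -0.2731  0.0726] [ 0.119 -0.993 -0.001] [-0.691 -0.033  1.978 -0.     1.198  0.76 ]
```

View pics/w21.png

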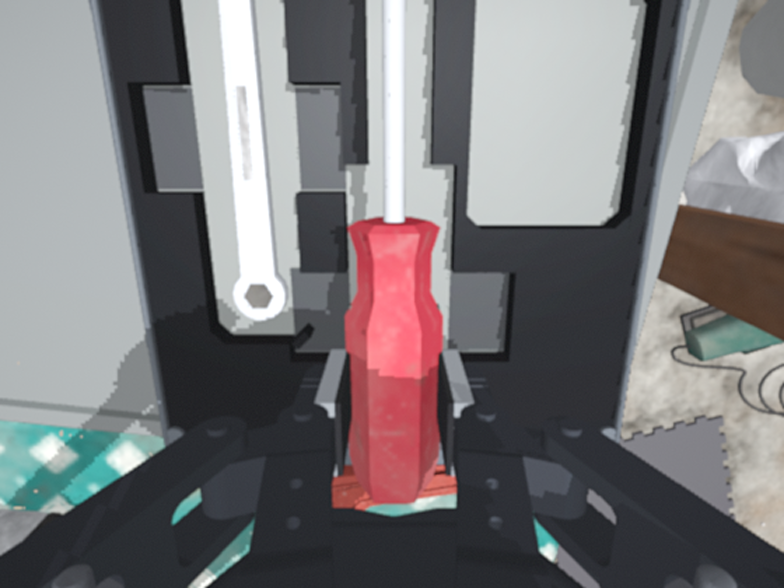

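carry_out:
  moves:
    - [[0, 0, 0, 0.06, -0.05, 0.4, -1], [0, 0, 0, 0, 0, 0.4, -1], [0, 0, 0, 0, 0, 0.36, -1], [0, 0, 0, 0, 0, 0.2, -1], [0, 0, 0, 0, 0, 0, -1], [0, 0, 0, 0, 0, 0, -1]]

```text
time: 28.7
tool_pos: [0.4496, -0.2757, 0.0192]
tool_rot: [0.0, 0.748, -0.664, -0.0]
contact_force: [0.4, 0.1, -1.0]
gripper_width: 0.323
```

```bash
python3 go.py cur 448.7,-275.1,18,-83.3; python3 shot.py w22
```

```text
cur [ 449.6 -275.7   19.2  -83.2] tilt 0.0 time 28.7 j [-0.69  0.06  1.99 -0.    1.09  0.76]
448.7,-275.1,18,-83.3 turn 0.02 shift-before-turn [-0.02  0.02  0.03] shift-after-turn [-0.02  0.02  0.03] norm 0.04
28.7 [ 0.4496 -0.2757  0.0192] [ 0.119 -0.993 -0.   ] [-0.691  0.057  1.991 -0.     1.094  0.761]
```

View pics/w22.png

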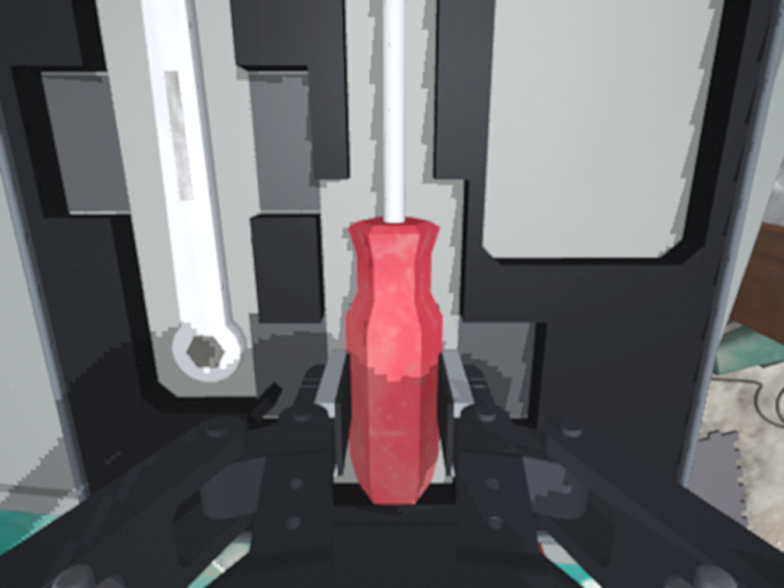

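Good fit. Lower 1 mm, release, lift.

carry_out:
  moves:
    - [[0, 0, 0, 0, 0, 0.03, -1], [0, 0, 0, 0, 0, 0, 0.1], [0, 0, 0, 0, 0, 0, 0.1], [0, 0, 0, 0, 0, 0, 0.1], [0, 0, 0, 0, 0, 0, 0.1], [0, 0, 0, 0, 0, 0, 0.1], [0, 0, 0, 0, 0, -0.3, 0.1]]

```text
time: 29.33
tool_pos: [0.4477, -0.2746, 0.0281]
tool_rot: [0.0, 0.748, -0.664, -0.003]
contact_force: [0.2, 0.1, 0.1]
gripper_width: 0.55
```

carry_out:
  moves:
    - [[0, 0, 0, 0, 0, -0.6, 0.1], [0, 0, 0, 0, 0, -0.9, 0.1], [0, 0, 0, 0, 0, -0.9, 0.1], [0, 0, 0, 0, 0, -0.9, 1], [0, 0, 0, 0, 0, 0, 1], [0, 0, 0, 0, 0, 0, 1]]

```text
time: 29.83
tool_pos: [0.451, -0.2773, 0.1666]
tool_rot: [-0.0, 0.748, -0.664, 0.004]
contact_force: [-0.2, 0.8, -0.2]
gripper_width: 0.947
```

```bash
python3 go.py cur 689.2,170,160,-83.2 689.2,170,130,-77.9; python3 shot.py w23
```

```text
cur [ 451.  -277.3  166.6  -83.2] tilt 0.44 time 29.8333 j [-0.69 -0.13  1.9  -0.    1.36  0.76]
689.2,170,160,-83.2 turn -0.01 shift-before-turn [-10.4   -7.23   0.17] shift-after-turn [-10.4   -7.24   0.17] norm 12.67
689.2,170,130,-77.9 turn -1.06 shift-before-turn [ 0.   -0.    0.75] shift-after-turn [ 0.   -0.    0.75] norm 0.75
29.8333 [ 0.451  -0.2773  0.1666] [ 0.118 -0.993  0.006] [-0.692 -0.134  1.904 -0.     1.364  0.761]
```

View pics/w23.png

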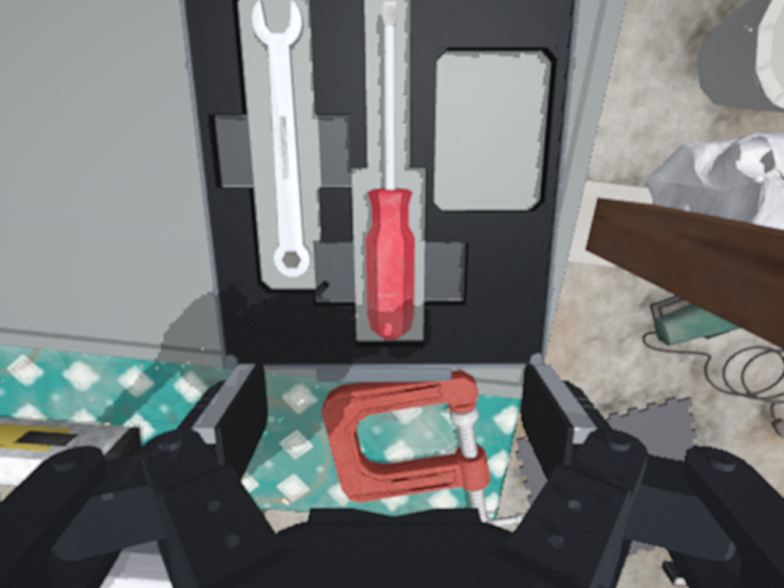

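carry_out:
  moves:
    - [[0, 0, 0, -0.74, -0.52, 0, 1], [0, 0, 0, -0.74, -0.52, 0, 1], [0, 0, 0, -0.74, -0.52, 0, 1], [0, 0, 0, -0.74, -0.52, 0, 1], [0, 0, 0, -0.74, -0.52, 0, 1], [0, 0, 0, -0.74, -0.52, 0, 1], [0, 0, 0, -0.74, -0.52, 0, 1], [0, 0, 0, -0.74, -0.52, 0, 1]]

```text
time: 30.55
tool_pos: [0.5859, -0.0192, 0.1597]
tool_rot: [0.001, 0.748, -0.664, -0.002]
contact_force: [0.1, -0.5, 0.3]
gripper_width: 1.002
```

carry_out:
  moves:
    - [[0, 0, 0, -0.74, -0.52, 0, 1], [0, 0, 0, -0.74, -0.52, 0, 1], [0, 0, 0, -0.74, -0.52, 0, 1], [0, 0, 0, -0.74, -0.52, 0, 1], [0, 0, 0, -0.74, -0.52, 0, 1], [0, 0, 0, -0.74, -0.5, 0, 1], [0, 0, -0.53, 0, 0, 0.3, 1], [0, 0, -0.53, 0, 0, 0.3, 1]]

```text
time: 31.22
tool_pos: [0.6887, 0.1719, 0.136]
tool_rot: [0.001, 0.779, -0.627, -0.001]
contact_force: [0.1, -1.1, -0.7]
gripper_width: 1.001
```

carry_out:
  moves:
    - [[0, 0, 0, 0, 0, 0, 1], [0, 0, 0, 0, 0, 0, 1], [0, 0, 0, 0, 0, 0, 1]]

```text
time: 31.47
tool_pos: [0.6884, 0.1693, 0.1372]
tool_rot: [0.001, 0.777, -0.63, -0.001]
contact_force: [-0.1, -0.0, 0.7]
gripper_width: 1.0
```

```bash
python3 go.py cur 689.2,170,28,-77.9; python3 shot.py w24; python3 - <<'E'
from h import *
f=dict(np.load('w24.npz'));T=f['tool']@f['hand_eye'];P=cloud(f,T)
m=((P[...,2]>.042)&(P[...,2]<.056)).astype(np.uint8);m[int(330/1.4):]=0
cs,_=cv2.findContours(m,0,1);c=max(cs,key=cv2.contourArea);print(rect(ray(f,c[:,0],T,.05)))
E
```

```text
cur [688.4 169.3 137.2 -78. ] tilt 0.11 time 31.4667 j [0.14 0.31 1.48 0.   1.35 1.5 ]
689.2,170,28,-77.9 turn -0.03 shift-before-turn [-0.01 -0.02  2.73] shift-after-turn [-0.01 -0.02  2.73] norm 2.73
31.4667 [0.6884 0.1693 0.1372] [ 0.207 -0.978 -0.   ] [0.136 0.313 1.478 0.    1.352 1.498]
(array([816.9,  76.2]), array([152.9,  36.4]), 85.5)
```

View pics/w24.png

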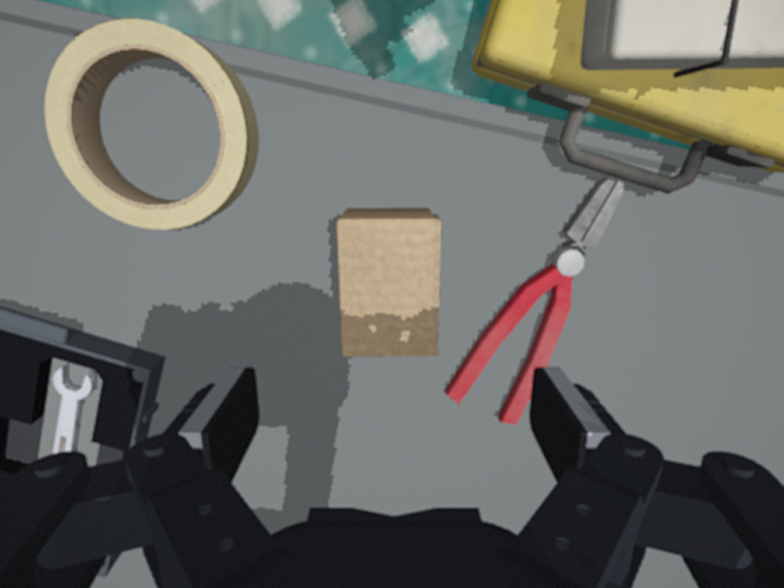

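```bash
python3 - <<'E'
from h import *
f=dict(np.load('w24.npz'));T=f['tool']@f['hand_eye']
print(ray(f,np.array([(338,217),(440,217),(438,356),(343,356),(390,286)])/1.4,T,.05).round(4).tolist())
E
```

```text
[[0.7218, 0.204, 0.05], [0.7323, 0.1546, 0.05], [0.6591, 0.138, 0.05], [0.6484, 0.1883, 0.05], [0.6924, 0.1715, 0.05]]
```

carry_out:
  moves:
    - [[0, 0, 0, -0.05, -0.02, 0.6, 0.8], [0, 0, 0, 0, 0, 0.6, 0.8], [0, 0, 0, 0, 0, 0.6, 0.8], [0, 0, 0, 0, 0, 0.5, 0.8], [0, 0, 0, 0, 0, 0.4, 0.8], [0, 0, 0, 0, 0, 0, 0.8], [0, 0, 0, 0, 0, 0, 0.8]]

```text
time: 32.1
tool_pos: [0.689, 0.1715, 0.0297]
tool_rot: [0.0, 0.777, -0.629, -0.0]
contact_force: [-0.1, 0.5, 1.5]
gripper_width: 0.905
```

carry_out:
  moves:
    - [[0, 0, 0, 0, 0, 0, -1], [0, 0, 0, 0, 0, 0, -1], [0, 0, 0, 0, 0, 0, -1], [0, 0, 0, 0, 0, 0, -1], [0, 0, 0, 0, 0, 0, -1], [0, 0, 0, 0, 0, 0, -1], [0, 0, 0, 0, 0, 0, -1]]

```text
time: 32.68
tool_pos: [0.6914, 0.1723, 0.0332]
tool_rot: [-0.002, 0.777, -0.629, 0.002]
contact_force: [0.4, -0.0, 6.1]
gripper_width: 0.565
```

```bash
python3 go.py cur; python3 shot.py w25
```

```text
cur [691.4 172.3  33.2 -77.9] tilt 0.28 time 32.6833 j [0.14 0.42 1.52 0.   1.19 1.5 ]
32.6833 [0.6914 0.1723 0.0332] [ 0.209 -0.978  0.   ] [0.14  0.425 1.524 0.    1.188 1.5  ]
```

View pics/w25.png

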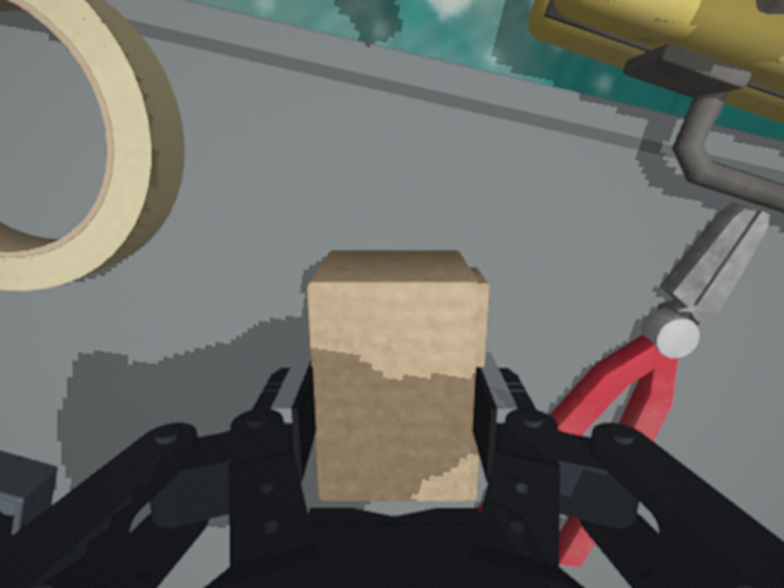

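carry_out:
  moves:
    - [[0, 0, 0, 0, 0, -0.4, -1], [0, 0, 0, 0, 0, -0.6, -1], [0, 0, 0, 0, 0, -0.6, -1], [0, 0, 0, 0, 0, 0, -1], [0, 0, 0, 0, 0, 0, -1]]

```text
time: 33.15
tool_pos: [0.6905, 0.172, 0.0962]
tool_rot: [-0.001, 0.777, -0.629, 0.001]
contact_force: [-0.2, -0.5, -2.8]
gripper_width: 0.565
```

```bash
python3 go.py cur 539.1,-326.9,95,-77.9 539.1,-326.9,95,-83.3
```

```text
cur [690.5 172.   96.2 -77.9] tilt 0.21 time 33.15 j [ 0.14  0.35  1.5  -0.    1.28  1.5 ]
539.1,-326.9,95,-77.9 turn -0.01 shift-before-turn [11.41  6.31  0.03] shift-after-turn [11.4   6.31  0.03] norm 13.03
539.1,-326.9,95,-83.3 turn 1.08 shift-before-turn [ 0. -0. -0.] shift-after-turn [ 0. -0. -0.] norm 0.0
```

carry_out:
  moves:
    - [[0, 0, 0, 0.5, 0.28, 0, -1], [0, 0, 0, 0.8, 0.44, 0, -1], [0, 0, 0, 0.8, 0.44, 0, -1], [0, 0, 0, 0.8, 0.44, 0, -1], [0, 0, 0, 0.8, 0.44, 0, -1], [0, 0, 0, 0.8, 0.44, 0, -1], [0, 0, 0, 0.8, 0.44, 0, -1], [0, 0, 0, 0.8, 0.44, 0, -1]]

```text
time: 33.82
tool_pos: [0.6062, -0.0958, 0.0913]
tool_rot: [0.001, 0.778, -0.629, -0.002]
contact_force: [0.7, -0.6, -3.2]
gripper_width: 0.564
```

carry_out:
  moves:
    - [[0, 0, 0, 0.8, 0.44, 0, -1], [0, 0, 0, 0.8, 0.44, 0, -1], [0, 0, 0, 0.8, 0.44, 0, -1], [0, 0, 0, 0.8, 0.44, 0, -1], [0, 0, 0, 0.8, 0.44, 0, -1], [0, 0, 0, 0.8, 0.44, 0, -1], [0, 0, 0, 0.5, 0.3, 0, -1], [0, 0, 0.54, 0, 0, 0, -1]]

```text
time: 34.48
tool_pos: [0.535, -0.3303, 0.0916]
tool_rot: [0.001, 0.761, -0.649, -0.001]
contact_force: [0.3, 0.6, -2.1]
gripper_width: 0.568
```

carry_out:
  moves:
    - [[0, 0, 0.54, 0, 0, 0, -1], [0, 0, 0, 0, 0, 0, -1], [0, 0, 0, 0, 0, 0, -1], [0, 0, 0, 0, 0, 0, -1]]

```text
time: 34.82
tool_pos: [0.5374, -0.3258, 0.0926]
tool_rot: [0.0, 0.747, -0.664, -0.001]
contact_force: [0.0, 0.0, -2.0]
gripper_width: 0.567
```

```bash
python3 go.py cur 539.1,-326.9,39.5,-83.3; python3 shot.py w26
```

```text
cur [ 537.4 -325.8   92.6  -83.3] tilt 0.14 time 34.8167 j [-0.66  0.18  1.71 -0.    1.25  0.79]
539.1,-326.9,39.5,-83.3 turn 0.01 shift-before-turn [ 0.03 -0.04  1.33] shift-after-turn [ 0.03 -0.04  1.33] norm 1.33
34.8167 [ 0.5374 -0.3258  0.0926] [ 0.117 -0.993 -0.002] [-0.663  0.182  1.713 -0.     1.249  0.79 ]
```

View pics/w26.png

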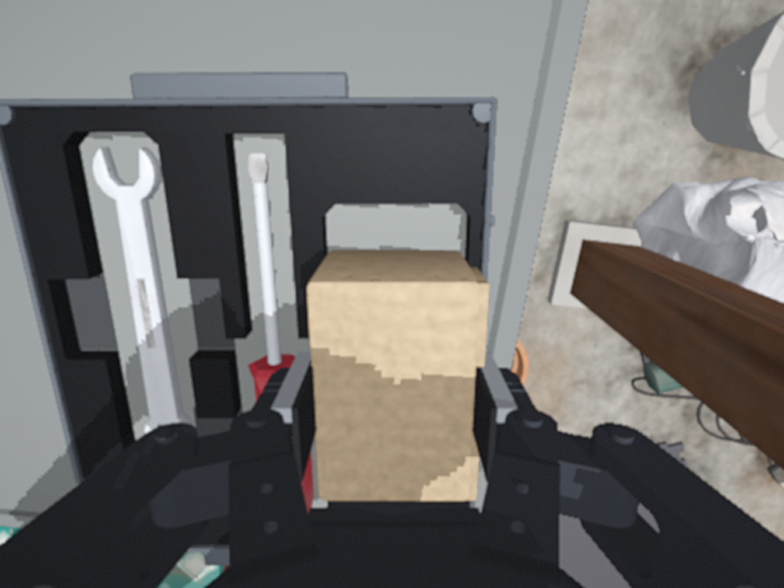

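carry_out:
  moves:
    - [[0, 0, 0, 0.03, -0.04, 0.4, -1], [0, 0, 0, 0, 0, 0.4, -1], [0, 0, 0, 0, 0, 0.33, -1], [0, 0, 0, 0, 0, 0.18, -1], [0, 0, 0, 0, 0, 0, -1], [0, 0, 0, 0, 0, 0, -1]]

```text
time: 35.37
tool_pos: [0.54, -0.3275, 0.0415]
tool_rot: [-0.0, 0.747, -0.665, -0.0]
contact_force: [0.3, 0.1, -2.4]
gripper_width: 0.567
```

```bash
python3 go.py cur 539.1,-326.9,39.2,-83.3; python3 shot.py w27
```

```text
cur [ 540.  -327.5   41.5  -83.3] tilt 0.01 time 35.3667 j [-0.66  0.25  1.73  0.    1.16  0.79]
539.1,-326.9,39.2,-83.3 turn -0.0 shift-before-turn [-0.02  0.02  0.06] shift-after-turn [-0.02  0.02  0.06] norm 0.06
35.3667 [ 0.54   -0.3275  0.0415] [ 0.116 -0.993 -0.   ] [-0.663  0.25   1.729  0.     1.162  0.791]
```

View pics/w27.png

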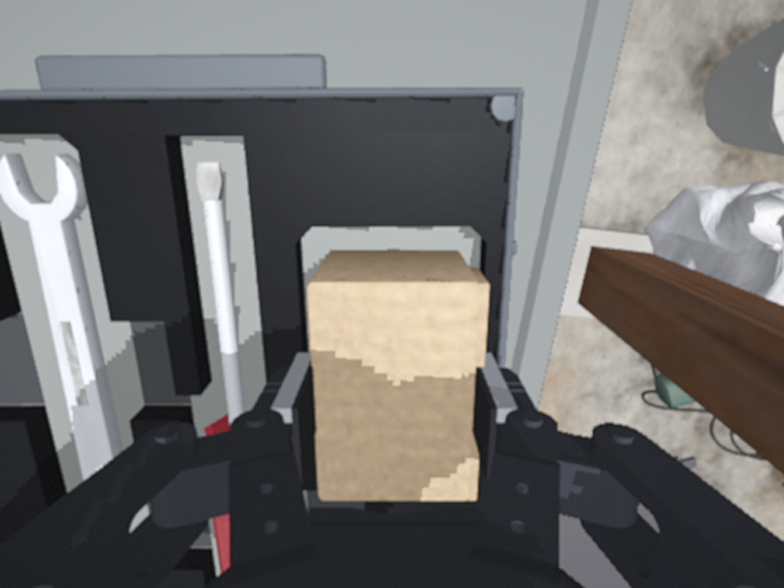

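carry_out:
  moves:
    - [[0, 0, 0, 0, 0, 0.05, -1], [0, 0, 0, 0, 0, 0, -1], [0, 0, 0, 0, 0, 0, 0.55], [0, 0, 0, 0, 0, 0, 0.55], [0, 0, 0, 0, 0, 0, 0.55], [0, 0, 0, 0, 0, 0, 0.55], [0, 0, 0, 0, 0, 0, 0.55], [0, 0, 0, 0, 0, -0.3, 0.55]]

```text
time: 36.08
tool_pos: [0.5383, -0.3265, 0.0495]
tool_rot: [0.0, 0.747, -0.665, -0.002]
contact_force: [-0.2, 0.6, -0.9]
gripper_width: 0.775
```

carry_out:
  moves:
    - [[0, 0, 0, 0, 0, -0.6, 0.55], [0, 0, 0, 0, 0, -0.9, 0.55], [0, 0, 0, 0, 0, -0.9, 0.55], [0, 0, 0, -0.4, 0.5, -0.6, 0.55], [0, 0, 0, -0.4, 0.5, -0.6, 0.55], [0, 0, 0, -0.4, 0.5, -0.6, 0.55], [0, 0, 0, 0, 0, 0, 0.55], [0, 0, 0, 0, 0, 0, 0.55]]

```text
time: 36.75
tool_pos: [0.4752, -0.2874, 0.2233]
tool_rot: [-0.0, 0.747, -0.665, 0.003]
contact_force: [-0.3, 0.2, -0.4]
gripper_width: 0.775
```

```bash
python3 shot.py w28; python3 - <<'E'
from plant import grab_frame
from h import *
f=grab_frame('side');np.savez('side1.npz',**f);cv2.imwrite('pics/side1.png',cv2.resize(f['frame'][:,:,::-1],None,fx=1.4,fy=1.4,interpolation=2))
E
```

```text
36.75 [ 0.4752 -0.2874  0.2233] [ 0.116 -0.993  0.004] [-0.678 -0.113  1.788  0.     1.46   0.777]
```

View pics/w28.png

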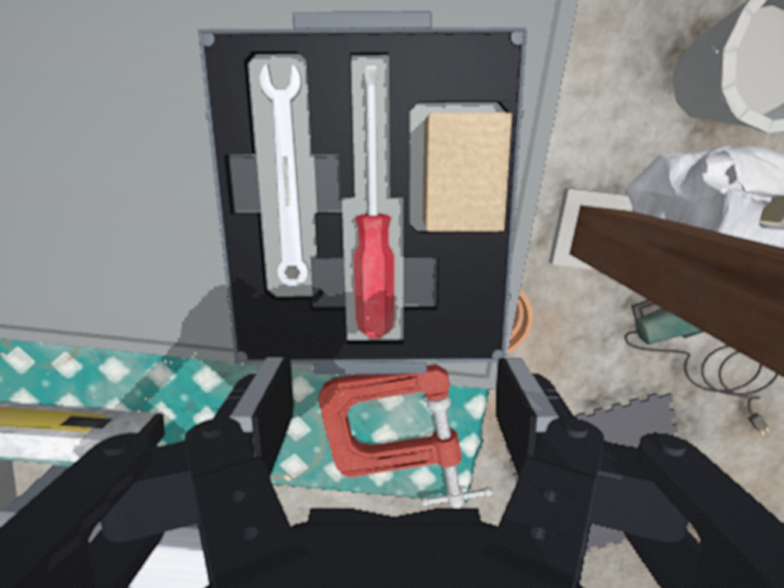

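View pics/side1.png

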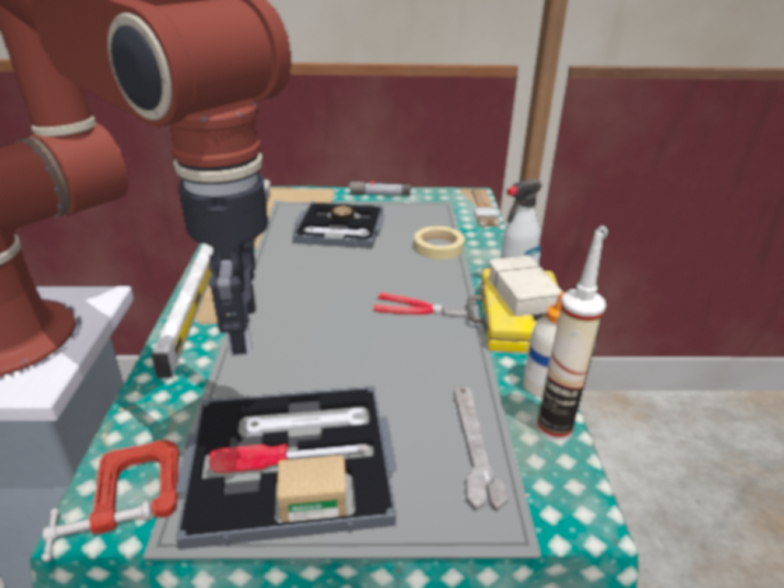

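```bash
python3 - <<'E'
from h import *
def load(n):
    f=dict(np.load(n+'.npz'));T=f['tool']@f['hand_eye'];return f,T,cloud(f,T)
f,T,P=load('w28')
def zat(u,v): return np.median(P[int(v/1.4)-2:int(v/1.4)+3,int(u/1.4)-2:int(u/1.4)+3,2]).round(4)
print('carton top z corners',[zat(*p) for p in [(435,122),(500,122),(440,222),(496,222)]],'sd',zat(373,260),zat(372,320),'blade',zat(372,100),zat(373,200),'long',zat(283,115),zat(290,250))
o=np.array([.5016,-.2649]);ex=np.array([-.117,.993]);ey=np.array([-.993,-.117])
def tr(p): d=p[:,:2]-o;return (np.c_[d@ex,d@ey]*1000).round(1)
print('carton c',tr(ray(f,np.array([(428,112),(511,112),(504,231),(427,231)])/1.4,T,.056)).mean(0))
print('sd ends y',tr(ray(f,np.array([(371,66)])/1.4,T,.022)),tr(ray(f,np.array([(376,338)])/1.4,T,.024)))
print('long ends',tr(ray(f,np.array([(280,64),(293,286)])/1.4,T,.019)))
f,T,P=load('w13')
print('small: tape z',zat(200,300),zat(287,300),zat(243,255),zat(243,340),'short',zat(395,230),zat(395,350))
o=np.array([.528,.4012]);ex=np.array([.118,.993]);ey=np.array([-.993,.118])
print('tape',tr(ray(f,np.array([(240,298)])/1.4,T,.029)),'short',tr(ray(f,np.array([(394,168),(395,398)])/1.4,T,.019)))
a=dict(np.load('side0.npz'));b=dict(np.load('side1.npz'))
d=np.abs(a['frame'].astype(int)-b['frame']).max(2)
print('diff pliers',d[205:235,290:345].max(),'wrench',d[275:365,322:365].max(),'mask',d[160:185,292:332].max())
E
```

```text
carton top z corners [np.float64(0.0556), np.float64(0.0557), np.float64(0.0558), np.float64(0.0553)] sd 0.0359 0.0361 blade 0.0254 0.0259 long 0.0178 0.0179
carton c [-68.8   -28.925]
sd ends y [[ -5.7 -98.4]] [[-6.7 99.2]]
long ends [[  56.5 -100.2]
 [  57.5   57.5]]
small: tape z 0.0279 0.0278 0.0276 0.028 short 0.0172 0.0178
tape [[38.4 -0.5]] short [[-42.1 -65.8]
 [-42.6  64.1]]
diff pliers 39 wrench 6 mask 55
```

```bash
python3 - <<'E'
from h import *
from plant import ticket,state
for n in ('side0','side1'):
    f=dict(np.load(n+'.npz'));T=f['world_from_camera'];h=cv2.cvtColor(f['frame'],cv2.COLOR_RGB2HSV)
    m=((h[...,0]<8)|(h[...,0]>170))&(h[...,1]>110);m2=np.zeros_like(m);m2[205:228,262:312]=m[205:228,262:312]
    v,u=np.nonzero(m2);print(ray(f,(u.mean(),v.mean()),T,.012).round(4))
s=state();print(s['contact_force'],s['joint_vel'].round(3),s['time'])
print(ticket.job_done())
E
```

```text
[[0.6613 0.0818 0.012 ]]
[[0.6615 0.0817 0.012 ]]
[ 0.00538551  0.38220409 -0.1727715 ] [-0.001  0.034  0.009  0.002  0.002 -0.   ] 36.85
the job is handed in; nothing more can be done
None
```

Both kits are made up and the job is handed in, at about 37 s of the 138 s allowed. I set each of the five items down in its own cut-out and released it; the gripper was raised clear before I handed in.

My last checks, from the wrist camera and the depth readings. The large tray was checked at the end, the small tray right after its last placement:

| Item | Position in its tray, x, y (mm) | Target (mm) | Height check |
|---|---|---|---|
| Carton | -69, -29 | -66, -30 | top level within 0.5 mm, at the height expected on the cut-out bottom |
| Screwdriver | -6, 0 | -4, 0 | handle about 1 mm below the nominal resting height, so on the bottom |
| Longer spanner | 57, -21 | 60, -20 | about 1 mm below nominal, flat |
| Shorter spanner | -42, -1 | -42, 0 | about 1–2 mm below nominal, flat |
| Tape roll | 38, 0 | 40, 0 | about 1 mm below nominal, level |

- **Left alone:** the pliers measured 0.2 mm from their starting place, which is within measuring noise. The adjustable wrench showed no change between the first and last side pictures. I did not measure the masking tape's position; the arm never went near it and it looks unmoved.
- **Disagreement:** the picture difference around the masking tape and pliers was not zero. Both crops may take in parts of the carton and screwdriver places or changed shadows, so I took it as that rather than movement, but I only confirmed this for the pliers.

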